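Fetch the rubber block from under the riser with the reacher

TASK

The white rubber block has slipped into one of the two low bays under the instrument riser, too low for the hand. Lift the short reacher out of its rest by the shaft, lay it flat on the bench with its open jaws reaching in round the block and let go of it; then take it by handle and trigger together, squeeze so that the jaws close on the block, draw the block right out in front of the riser in the closed jaws, and let the trigger go, leaving the reacher flat on the bench with its jaws clear of the riser. Finally pick the block up by hand and lay it flat on the cover of the log book, not touching the pencil, without disturbing the other things.

Things in the scene. Friction and masses are not known exactly. Their poses are not given: they have to be found in the camera images.
- rubber_block: worn off-white rubber block, 62 x 26 x 21 mm, 0.05 kg, lying flat under the riser; origin at the centre of its underside, its y axis along its 62 mm length, z up
- riser: low instrument riser fixed to the bench: clear acrylic top 180 (x) x 320 (y) mm, underside 58 mm and upper face 68 mm above the bench, on three 10 mm thick aluminium plates (left, middle, right) with a clear back, so that two bays 145 mm wide are open at the front (-x) only. Origin on the bench below the centre of the top; x to the back, y left, z up; front edge at x = -90 mm
- bay_left (a point): bench point in the middle of the left bay's mouth, below the front edge (riser x = -90, y = +78 mm); axes as the riser's. The block lies in one of the bays, its centre 50 to 75 mm behind the front edge and within 15 mm of the bay's middle, its length up to 0.3 rad off the bay's x direction; a tape roll lies in the other
- bay_right (a point): the same for the right bay (riser x = -90, y = -78 mm)
- rest: grey fixed rest that carries the reacher at the start, its axes along the reacher's, its origin 10 mm below the reacher's: 10 mm high supports, and two upright cheeks 34 mm high above the bench, close before the trigger and close behind the handle, so that the trigger cannot be squeezed there. Lift the reacher straight up 30 mm or more to clear them
- reacher: short bench reacher lying flat on its side, 222 mm long, about 0.2 kg: straight shaft along its x axis towards two jaws, pistol handle and trigger to its -y side. Origin on its underside, on the shaft's axis; x = -96 mm at the rear, +122 mm at the jaw tips; z up. Flat on the bench its origin is at bench height. A 40 mm wide, 30 mm high head at x = 47 to 73 mm carries the jaws
- trigger (a joint): travel of the trigger towards the handle, 0 (free, jaws open) to 0.013 m (stop). A spring pushes it back with 2 to 5 N; let go, it returns and the jaws open. The jaws meet the 26 mm wide block at about 0.011 and press harder the harder the trigger is squeezed: some 5 N each at a 20 N squeeze, about 15 N at the stop. Over handle and trigger: 58 mm free, about 46 mm squeezed on the block
- trigger_face (a point): centre of the trigger's front face (the face towards the jaws); it moves with the trigger
- jaw_left: the reacher's jaw on its +y side; origin at its hinge
- jaw_right: the reacher's jaw on its -y side; origin at its hinge
- jaw_mid (a point): point on the reacher midway between the jaw pads, 113 mm ahead of its origin; axes as the reacher's. The rubber pads are 26 mm long, 5 to 23 mm above the underside, 46 mm apart when open (66 mm over the jaws). With the block's centre 10 to 15 mm ahead of this point, its length along the jaws, the pads grip its rear half and its front half stands free
- shaft_grip (a point): point on the shaft, 5 mm ahead of the reacher's origin and 16 mm above its underside, 17 mm ahead of its centre of mass; grip across the shaft here to carry it; axes as the reacher's. The shaft is 16 mm wide, from 5 to 27 mm above the underside, free to grip from 20 mm behind to 35 mm ahead of here
- handle_grip (a point): point midway between the outer faces of handle and free trigger, 67 mm behind and 52 mm to the -y side of the reacher's origin, 15 mm above the underside; squeeze here along the reacher's x axis. Handle: reacher x = -96 to -72, y = -90 to 0 mm, 0 to 30 mm high; trigger when free: x = -50 to -38, y = -79 to -25 mm, 3 to 29 mm high
- log_book: blue log book lying flat, fixed, 200 (x) x 136 (y) x 19 mm high; origin at the centre of its underside. A tall fume box stands close behind it, its front face at x = 0.55 m and its right side at y = 0.24 m: pass in front of it
- pencil: pencil 136 mm long, 8 mm thick, lying on the log book's cover; origin at its middle on its underside, y axis along it (roughly across the book, along the book's y)
- tape_roll: roll of tape, 68 mm across, 24 mm high, lying in the other bay of the riser; origin at the centre of its underside; leave it
- jar_white_2: white screw-cap jar, 44 mm across, 59 mm high, standing on the bench in front of the tape roll's bay; origin at the centre of its underside; leave it
- reagent_amber_1: brown stoppered bottle, 64 mm across, 135 mm high, standing on top of the riser; leave it
- flask_250: conical flask, 67 mm across, 135 mm high, standing on top of the riser; leave it
- dropper_1: dropper bottle, 36 mm across, 97 mm high, standing to the right of the riser; leave it
- wash_bottle_1: wash bottle, 82 x 64 mm, 179 mm high, standing to the right of the riser; leave it

How it is judged:
By the outcome, as a careful person would: the job done as asked, in the order asked, and still so for the second after the job is handed in, with the robot touching nothing.
It also fails if it takes over 70 s, if anything falls off the work surface, if the arm or the gripper's body presses on something with over 40 N, if the wrist force passes 120 N, or if a joint passes its speed limit or range.

ROBOT

A 6-joint arm with a two-finger parallel gripper is mounted at the origin on a cart in front of the work surface, level with it; the furniture and walls round the work are solid. World frame = base frame: x ahead of the robot, y to its left, z up, the work surface at z = 0. Lengths are in m, angles in rad, forces in N, time in s.
With the tool pointing down it reaches from about 0.25 to 0.8 m from the base axis. Payload 3.9 kg.
Tool frame: the origin (TCP) lies at the very end of the fingers, on their centre line; the grasp point (between the pads) lies 19 mm behind it; z points along the fingers, x is the direction in which the jaws open and shut, and the axes are right-handed (so a half turn about z gives the same grasp; the last joint's range is limited). The gripper opens to 85 mm and grips with 20 to 120 N. Pads are 22 mm wide; open, the fingers measure 114 mm over their backs; the gripper's body (76 mm by 85 mm) begins 54 mm behind the grasp point. The pads swing forward as they close: fully open they stand 13 mm farther back than shut.
Start: joints at [-1.165, 0.26, -0.138, 1.173, 0, 1.571], TCP at [0.207, -0.482, 0.231] pointing down, gripper open.
Joint ranges: [-2.78, 2.78], [-0.83, 1.72], [-1.28, 1.37], [-1.9, 2.12], [-1.57, 1.48], [-3.14, 3.14]. Speed limits (rad/s): [2.57, 2.57, 3.14, 3.14, 3.14, 3.14].

INTERFACE

Orientations are given as a unit quaternion [w, x, y, z].
In Python, from bench import env gives the robot as it stands.
- The arm moves only by the tool apply_moves, never from a script. Its argument "series" is a list of rows, each a list of 3 entries, a list of its own where there are three numbers: the shift along the tool's x, y, z as a fraction of full scale, then the turn, a rotation vector about the tool's x, y, z as a fraction of full scale, then the finger opening in mm, from 0 to 85.4. A call has 1 to 5 rows; each row shifts and turns the commanded pose from where the row before left it, along the tool's axes as they then stand; what a row does not reach is not made up. Full scale, the value 1, is 2.5 cm for a shift and 0.15 rad for a turn. A row lasts 1/8 s, in which the tool goes at most 62.5 mm and 10.7 degrees, less where a joint would pass 70% of its speed; a pose out of reach is approached as far as the arm can. A call with a number of a shift or a turn outside -1 to 1 is refused whole. A call with a gripper value outside its range is refused whole. The fingers move at their own pace and stop on an object; the grip force is fixed at half the most. Time passes only in rows, so rows that do not move let the fingers close. It gives the time, the measured TCP pose, the force and the opening at its end, in the units of the state.
- env.get_state(): the state, without advancing time (a new reading comes with each control period).
- env.grab_frame(name): name is "side" or "top"; returns the picture (420x560x3 uint8, red, green, blue); there is no depth.
- env.camera_model(name): a dict with "mtx" (3x3 intrinsics, pixels), "pose" (4x4, takes a point from camera to world coordinates). Camera axes: x right, y down, z forward; pixel columns grow to the right and rows downward; lengths in m; the calibration is good to about 2 mm. A picture is of the moment at which its call begins. camera_model takes no time and is no camera call.
- env.sign_off(): hands the job in, once; it reports no verdict.
The state is a dict: "time": time; "q": joint angles; "joint_velocities": joint speeds; "joint_efforts": joint torques, N m; "tcp_pos": TCP position; "ee_rot": TCP orientation; "wrist_force": force on the tool from outside, world axes, zero at the start; "ft_torque": the same for the moment, N m; "width": finger opening in m.
Only numpy, scipy, OpenCV 4.12 (cv2) and the standard library are available. Lean on these libraries where they do the work, as an engineer would, in place of code of your own. Each camera call takes 0.05 s, during which the arm holds its last target.

## Working session

There is one attempt and no reset: what is moved stays moved. The work goes in short steps, Python scripts to look and compute and a tool call to move; the robot and the scene stay as the last step left them, time stands still between calls to the robot, and variables do not carry over. Pictures are saved under pics/ and viewed, and the job is handed in when it is done.

Besides the shell and the picture viewer there is one more tool, called after "Request:" by a JSON object that holds its "name" and its "arguments". apply_moves: Moves the arm, as the interface text tells. Its arguments: {"type":"object","properties":{"series":{"type":"array","items":{"type":"array"}}},"required":["series"]}

```bash
mkdir -p pics; ls
python3 - <<'E'
from bench import env
import cv2,numpy as np,json
s=env.get_state();print(s)
for n in("side","top"):
    im=env.grab_frame(n);cv2.imwrite(f"pics/{n}0.png",im[:,:,::-1]);m=env.camera_model(n);print(n,np.array(m["mtx"]).tolist(),np.round(m["pose"],4).tolist())
E
```

```text
pics
{'time': 0.0, 'q': array([-1.16501615e+00,  2.60688660e-01, -1.39404856e-01,  1.17270865e+00,
        2.11680784e-06,  1.57081494e+00]), 'joint_velocities': array([-8.04014021e-06,  9.26774028e-04,  5.14139410e-05,  7.08598984e-05,
       -1.52598888e-03, -6.77222977e-04]), 'joint_efforts': array([ 1.55521870e-03, -4.05681252e+01,  2.53921455e+01,  1.87847059e-02,
        3.99520250e-04,  8.08644671e-06]), 'tcp_pos': array([ 0.20695927, -0.48172083,  0.23044895]), 'ee_rot': array([-5.52601129e-04,  8.35079994e-01, -5.50127620e-01, -8.36944731e-04]), 'wrist_force': array([ 0.63200845, -0.93493364,  1.58450828]), 'ft_torque': array([-0.02313121, -0.02804079, -0.03701685]), 'width': 0.0850125491307996}
side [[432.48849496246004, 0.0, 280.0095336031859], [0.0, 432.48849496246004, 212.0221307814382], [0.0, 0.0, 1.0]] [[-0.6472, -0.5565, 0.521, -0.0148], [-0.7623, 0.4744, -0.4403, 0.4422], [-0.0022, -0.6822, -0.7312, 0.9155], [0.0, 0.0, 0.0, 1.0]]
top [[522.8107472730647, 0.0, 270.6405259520947], [0.0, 522.8107472730647, 204.39326690967064], [0.0, 0.0, 1.0]] [[0.0217, -0.9914, 0.1292, 0.3885], [-0.9998, -0.022, -0.001, -0.0788], [0.0038, -0.1291, -0.9916, 1.5439], [0.0, 0.0, 0.0, 1.0]]
```

View pics/side0.png

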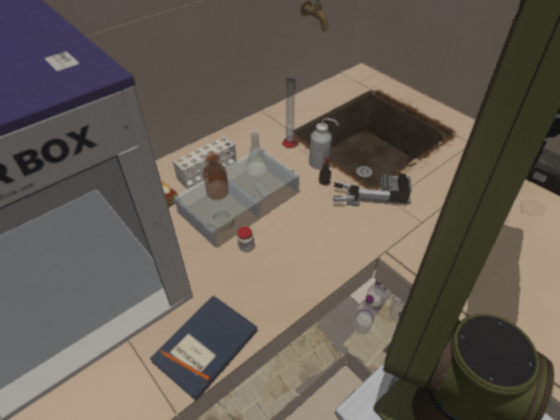

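View pics/top0.png

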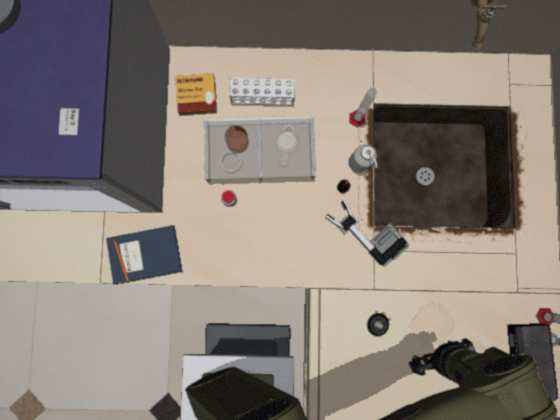

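```bash
cat > h.py <<'E'
import cv2,numpy as np
from bench import env
def ray(n,u,v):
    m=env.camera_model(n);K=np.array(m["mtx"]);P=np.array(m["pose"])
    d=P[:3,:3]@np.linalg.solve(K,[u,v,1.]);return P[:3,3],d
def pt(n,u,v,z=0.):
    o,d=ray(n,u,v);return o+d*(z-o[2])/d[2]
def pix(n,p):
    m=env.camera_model(n);K=np.array(m["mtx"]);P=np.array(m["pose"])
    c=K@(P[:3,:3].T@(np.asarray(p,float)-P[:3,3]));return c[:2]/c[2]
def crop(im,x0,y0,x1,y1,s,fn,ov=None):
    c=cv2.resize(im[y0:y1,x0:x1],None,fx=s,fy=s,interpolation=cv2.INTER_CUBIC).copy()
    for p in ov or []:
        q=((np.array(p)-[x0,y0]+.5)*s).astype(int);cv2.circle(c,tuple(map(int,q)),2,(0,255,0),-1)
    cv2.imwrite(fn,c)
E
python3 - <<'E'
from h import *
t=cv2.imread("pics/top0.png");s=cv2.imread("pics/side0.png")
crop(t,195,105,325,205,6,"pics/t_riser.png")
crop(t,320,190,420,275,7,"pics/t_reach.png")
crop(t,100,220,190,290,8,"pics/t_book.png")
crop(s,160,120,310,250,5,"pics/s_riser.png")
crop(s,310,150,430,220,6,"pics/s_reach.png")
E
```

```text
(no output)
```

View pics/t_riser.png

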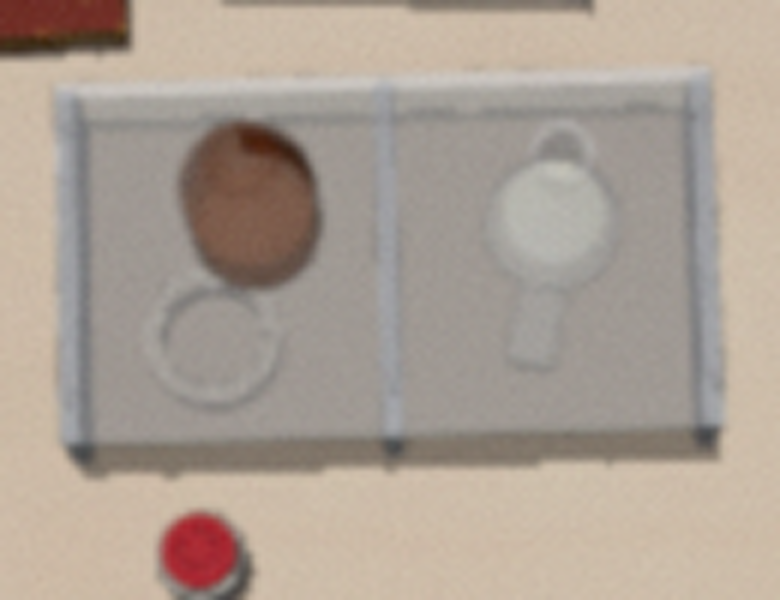

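View pics/t_reach.png

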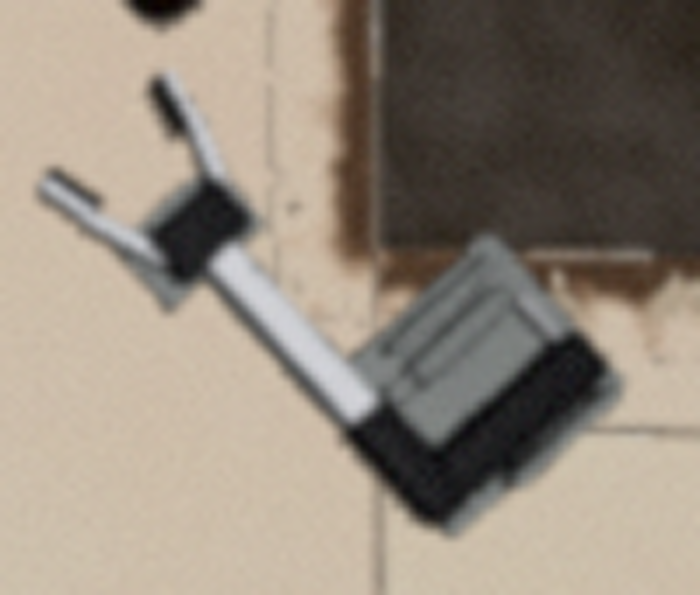

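View pics/t_book.png

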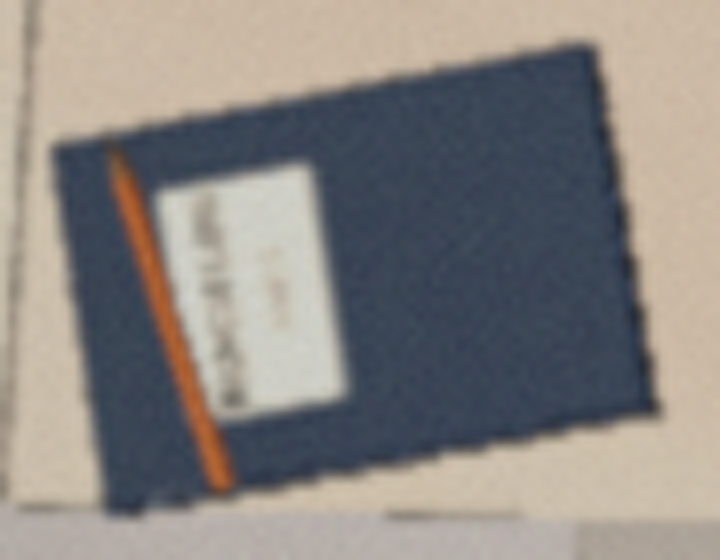

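View pics/s_riser.png

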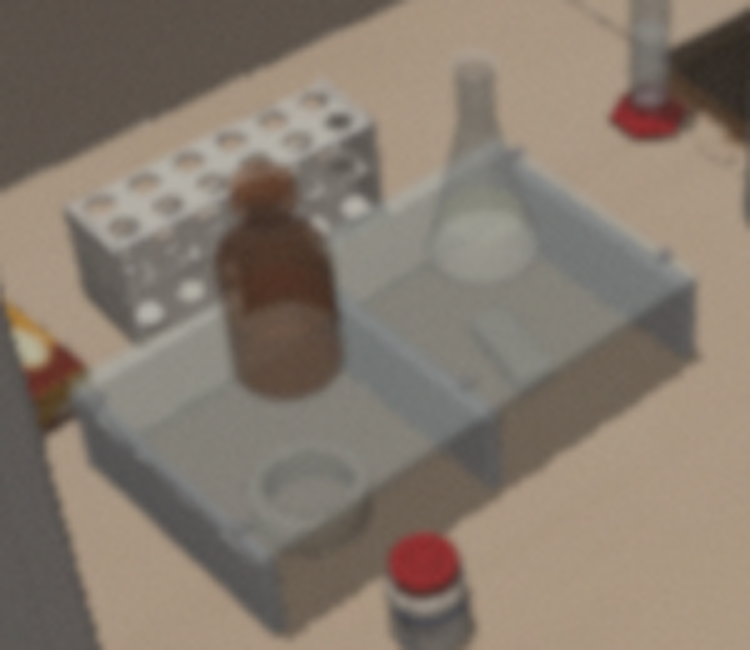

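View pics/s_reach.png

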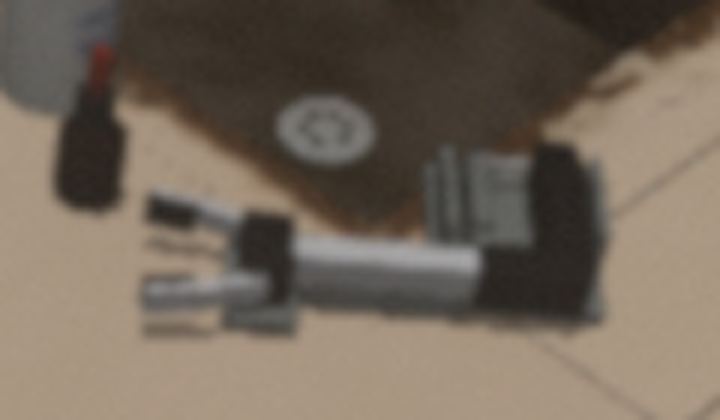

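```bash
cat > fit.py <<'E'
from h import *
from scipy.optimize import least_squares
def fit2(obs,x0):
    # obs: list of (cam,u,v,(lx,ly,z))
    def tr(p,l):
        c,s=np.cos(p[2]),np.sin(p[2]);return [p[0]+c*l[0]-s*l[1],p[1]+s*l[0]+c*l[1],l[2]]
    f=lambda p:np.concatenate([pix(n,tr(p,l))-[u,v] for n,u,v,l in obs])
    r=least_squares(f,x0,loss="soft_l1",x_scale=[.01,.01,.05]);return r.x,f(r.x).reshape(-1,2),tr
def o(n,u,v,x0,y0,s,l): return (n,(u+.5)/s-.5+x0,(v+.5)/s-.5+y0,l)
E
cat > m1.py <<'E'
from fit import *
R=lambda u,v,*l:o("top",u,v,320,190,7,l)
S=lambda u,v,*l:o("side",u,v,310,150,6,l)
obs=[R(215,178,.073,-.02,.04),R(255,215,.047,-.02,.04),R(150,235,.073,.02,.04),R(185,280,.047,.02,.04),R(610,375,-.096,-.09,.04),R(575,335,-.072,-.09,.04),
 R(222,258,.047,0,.037)]
p,r,tr=fit2(obs,[.25,-.33,.6]);print("reacher",p,np.round(r,1).tolist())
q=lambda u,v:((u+.5)/6-.5+195,(v+.5)/6-.5+105)
A=lambda u,v,*l:o("top",u,v,195,105,6,l)
B=lambda u,v,*l:o("side",u,v,160,120,5,l)
obs=[A(62,445,-.09,.16,.068),A(720,430,-.09,-.16,.068),A(712,75,.09,-.16,.068),A(57,88,.09,.16,.068),
B(285,635,-.09,.16,.0),B(697,357,-.09,-.16,.0),B(262,557,-.09,.16,.068),B(695,283,-.09,-.16,.068)]
pr,r,_=fit2(obs,[.6,-.05,0]);print("riser",pr,np.round(r,1).tolist())
# block corners at top 21mm (front)
for u,v in [(505,362),(550,370),(565,290),(515,287)]:
    P=pt("top",*q(u,v),.021);d=P[:2]-pr[:2];c,s=np.cos(pr[2]),np.sin(pr[2]);print("blk",P.round(4),"riser frame",(c*d[0]+s*d[1]).round(4),(-s*d[0]+c*d[1]).round(4))
for u,v in [(550,370),(475,325),(510,312)]:
    P=pt("side",(u+.5)/5-.5+160,(v+.5)/5-.5+120,.021);d=P[:2]-pr[:2];c,s=np.cos(pr[2]),np.sin(pr[2]);print("blkS",P.round(4),"riser frame",(c*d[0]+s*d[1]).round(4),(-s*d[0]+c*d[1]).round(4))
print("jar",pt("top",(200.5)/6-.5+195,(550.5)/6-.5+105,.059))
print("drop",pt("top",344,184,.097))
C=lambda u,v,*l:o("top",u,v,100,220,8,l)
obs=[C(55,147,-.0,.0,.019),C(597,45,0,0,.019),C(655,410,0,0,.019),C(108,513,0,0,.019),C(115,150,0,0,.023),C(222,490,0,0,.023)]
for ob in obs: print("book",pt("top",ob[1],ob[2],ob[3][2]).round(4))
E
python3 m1.py
```

```text
reacher [ 0.49253179 -0.34488204  0.71958426] [[0.1, -0.7], [0.3, 0.9], [-1.0, -0.0], [-0.1, 0.5], [0.7, 0.4], [0.1, -0.3], [-0.3, -0.8]]
riser [ 0.74683547 -0.04478162  0.04929027] [[-0.4, 0.5], [1.6, 0.1], [0.5, -1.6], [-0.2, -0.9], [-1.7, 1.8], [0.3, 0.4], [-0.1, 1.0], [1.4, -1.6]]
blk [ 0.7055 -0.1018  0.021 ] riser frame -0.0441 -0.0549
blk [ 0.702  -0.1241  0.021 ] riser frame -0.0487 -0.077
blk [ 0.7425 -0.1308  0.021 ] riser frame -0.0085 -0.0857
blk [ 0.7435 -0.106   0.021 ] riser frame -0.0064 -0.0609
blkS [ 0.6991 -0.1211  0.021 ] riser frame -0.0515 -0.0739
blkS [ 0.7581 -0.1113  0.021 ] riser frame 0.008 -0.067
blkS [ 0.7534 -0.1344  0.021 ] riser frame 0.0021 -0.0899
jar [0.60277103 0.0428392  0.059     ]
drop [ 0.63926034 -0.28477979  0.097     ]
book [0.478  0.3959 0.019 ]
book [0.5196 0.2004 0.019 ]
book [0.3878 0.1734 0.019 ]
book [0.3467 0.3686 0.019 ]
book [0.4772 0.3728 0.023 ]
book [0.3559 0.327  0.023 ]
```

Run:
```python
from h import *
def enh(fn,x0,y0,x1,y1,s,out):
    im=cv2.imread(fn);g=cv2.resize(im[y0:y1,x0:x1],None,fx=s,fy=s,interpolation=cv2.INTER_CUBIC)
    g=cv2.cvtColor(g,cv2.COLOR_BGR2LAB);g[:,:,0]=cv2.createCLAHE(4,(2,2)).apply(g[:,:,0]);cv2.imwrite(out,cv2.cvtColor(g,cv2.COLOR_LAB2BGR))
enh("pics/top0.png",260,115,320,185,8,"pics/te.png")
enh("pics/side0.png",230,150,290,210,10,"pics/se.png")
```

```text
(no output)
```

View pics/te.png

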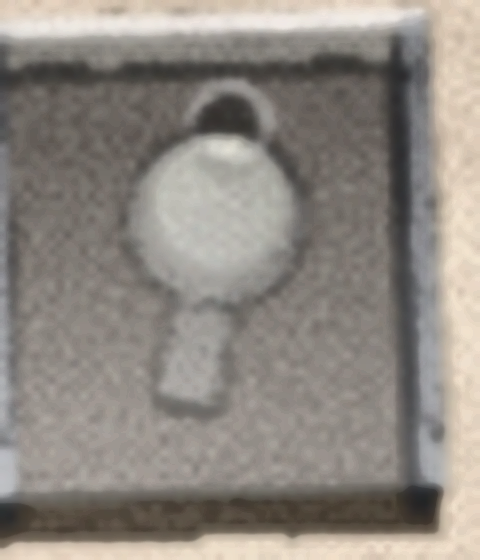

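View pics/se.png

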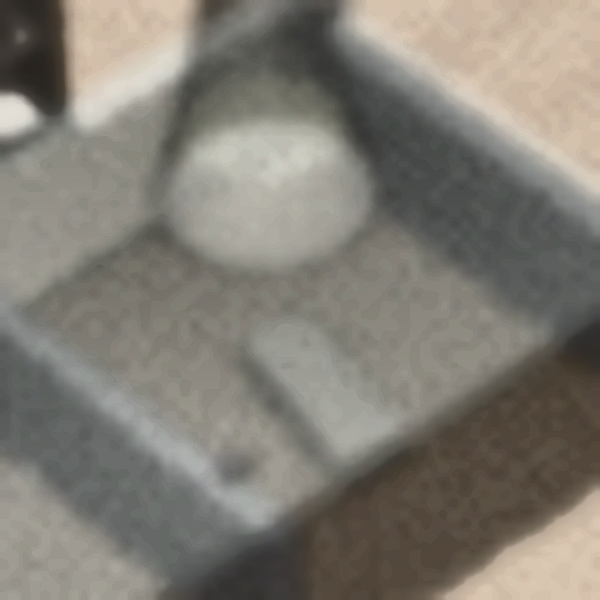

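```bash
cat > m2.py <<'E'
from fit import *
A=lambda u,v,*l:o("top",u,v,260,115,8,l)
B=lambda u,v,*l:o("side",u,v,230,150,10,l)
z=.021
t=[A(157,400,-.031,.013,z),A(218,410,-.031,-.013,z)]
s=[B(250,348,.031,.013,z),B(313,325,.031,-.013,z),B(405,425,-.031,-.013,z),B(333,458,-.031,.013,z)]
# edge points, lateral only
E=[("top",*A(176,315)[1:3],.013),("top",*A(235,315)[1:3],-.013)]
def loc(n,u,v,p):
    P=pt(n,u,v,z);d=P[:2]-p[:2];c,s_=np.cos(p[2]),np.sin(p[2]);return np.array([c*d[0]+s_*d[1],-s_*d[0]+c*d[1]])
def f(p,C): 
    r=[loc(n,u,v,p)-l[:2] for n,u,v,l in C];r=np.concatenate(r)
    return np.concatenate([r,[loc(n,u,v,p)[1]-y for n,u,v,y in E] if use else []])*1000
for C,use in ((t,1),(s,0),(t+s,1)):
    r=least_squares(lambda p:f(p,C),[.735,-.115,-.1],x_scale=[.01,.01,.05]);print(r.x.round(4),r.fun.round(1))
E
python3 m2.py
```

```text
[ 0.7355 -0.1196 -0.1629] [-0.2 -1.3  0.2  1.8 -2.4  2. ]
[ 0.7308 -0.118  -0.1592] [-4.1 -2.4 -5.1  2.4  5.1  0.5  4.1 -0.5]
[ 0.7324 -0.1187 -0.1573] [ 3.1 -1.6  3.4  1.5 -5.7 -2.1 -6.8  2.7  3.4  0.9  2.5 -0.1 -2.9  1.5]
```

```bash
cat > ov.py <<'E'
from h import *
def reach_pts(p,z0):
    c,s=np.cos(p[2]),np.sin(p[2]);out=[]
    def L(a,b,n=25):
        for t in np.linspace(0,1,n):
            l=np.array(a)*(1-t)+np.array(b)*t;out.append([p[0]+c*l[0]-s*l[1],p[1]+s*l[0]+c*l[1],z0+l[2]])
    def B(x0,x1,y0,y1,z):
        L((x0,y0,z),(x1,y0,z));L((x1,y0,z),(x1,y1,z));L((x1,y1,z),(x0,y1,z));L((x0,y1,z),(x0,y0,z))
    B(.047,.073,-.02,.02,.03);B(-.096,-.072,-.09,0,.03);B(-.05,-.038,-.079,-.025,.029);B(-.04,.047,-.008,.008,.027);L((.1,.033,.023),(.122,.033,.023));L((.1,-.033,.023),(.122,-.033,.023))
    return out
E
python3 - <<'E'
from ov import *
P=reach_pts([.4925,-.3449,.7196],.01)
crop(cv2.imread("pics/top0.png"),320,190,420,275,7,"pics/t_o.png",[pix("top",q) for q in P])
crop(cv2.imread("pics/side0.png"),310,150,430,220,6,"pics/s_o.png",[pix("side",q) for q in P])
E
```

```text
(no output)
```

View pics/t_o.png

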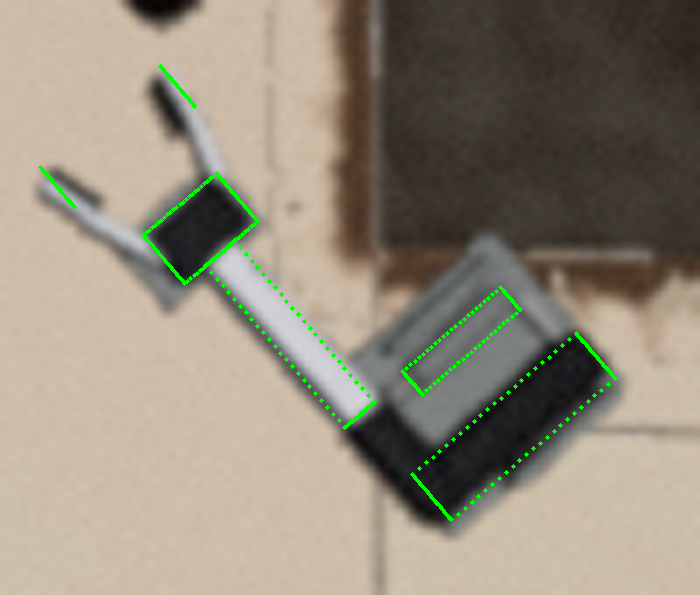

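View pics/s_o.png

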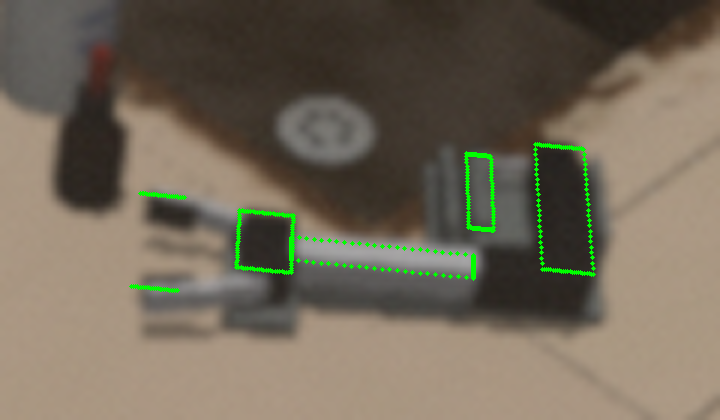

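```bash
cat > plan.py <<'E'
import sys,json
from h import *
from scipy.spatial.transform import Rotation as Ro
def toolR(phi):
    c,s=np.cos(phi),np.sin(phi);return Ro.from_matrix(np.array([[c,s,0],[s,-c,0],[0,0,-1.]]))
def plan(tgt,phi,grip,n=None,maxs=1.,maxt=1.,start=None,dirn=None):
    st=env.get_state()
    p,R=start or (np.array(st["tcp_pos"]),Ro.from_quat(np.roll(st["ee_rot"],-1)))
    G=toolR(phi);tgt=np.array(tgt,float)
    rv=(R.inv()*G).as_rotvec()
    if dirn and np.sign(rv[2])!=dirn and abs(rv[2])>.3: rv=rv*(1-2*np.pi/np.linalg.norm(rv))
    k=int(np.ceil(max(np.linalg.norm(tgt-p)/.025/maxs,np.linalg.norm(rv)/.15/maxt)));n=n or max(k,1)
    R0=R;p0=p.copy();rows=[]
    for i in range(n):
        tg=p0+(tgt-p0)*(i+1)/n;Rg=R0*Ro.from_rotvec(rv*(i+1)/n)
        s=np.clip(np.round(R.inv().apply(tg-p)/.025,2),-1,1);t=np.clip(np.round((R.inv()*Rg).as_rotvec()/.15,2),-1,1)
        p=p+R.apply(s*.025);R=R*Ro.from_rotvec(t*.15);rows.append([(s+0).tolist(),(t+0).tolist(),grip])
    for j in range(0,n,5): print(json.dumps(rows[j:j+5]))
    return p,R
def show():
    st=env.get_state();R=Ro.from_quat(np.roll(st["ee_rot"],-1)).as_matrix()
    print("t",round(st["time"],2),"tcp",np.round(st["tcp_pos"],4),"phi",round(np.arctan2(R[1,0],R[0,0]),3),"z",R[:,2].round(3),"F",np.round(st["wrist_force"],1),"w",round(st["width"],4),"q",np.round(st["q"],2))
E
python3 - <<'E'
from plan import *
show();plan([.4915,-.3455,.10],2.29,50,dirn=-1)
E
```

```text
t 0.1 tcp [ 0.207  -0.4818  0.2306] phi -1.165 z [-0.001  0.002 -1.   ] F [-0.  -0.1 -0.7] w 0.0854 q [-1.17  0.26 -0.14  1.17  0.    1.57]
[[[-0.02, -0.53, 0.22], [0.0, 0.0, -0.96], 50], [[0.05, -0.52, 0.22], [0.0, 0.0, -0.96], 50], [[0.13, -0.51, 0.21], [0.0, 0.0, -0.96], 50], [[0.2, -0.48, 0.22], [0.0, 0.0, -0.96], 50], [[0.27, -0.46, 0.22], [0.0, 0.0, -0.96], 50]]
[[[0.33, -0.4, 0.22], [0.0, 0.0, -0.96], 50], [[0.39, -0.36, 0.21], [0.0, 0.0, -0.96], 50], [[0.43, -0.3, 0.22], [-0.01, 0.0, -0.96], 50], [[0.47, -0.23, 0.22], [0.0, 0.0, -0.96], 50], [[0.5, -0.17, 0.22], [0.0, 0.0, -0.96], 50]]
[[[0.52, -0.09, 0.21], [0.0, 0.0, -0.96], 50], [[0.52, -0.01, 0.22], [0.0, 0.0, -0.96], 50], [[0.53, 0.06, 0.22], [0.0, 0.0, -0.96], 50], [[0.51, 0.14, 0.21], [0.0, 0.0, -0.96], 50], [[0.48, 0.2, 0.22], [0.0, 0.0, -0.96], 50]]
[[[0.45, 0.28, 0.22], [0.0, 0.0, -0.96], 50], [[0.4, 0.33, 0.22], [0.0, 0.0, -0.96], 50], [[0.36, 0.39, 0.21], [0.0, 0.0, -0.96], 50], [[0.29, 0.44, 0.22], [0.0, 0.0, -0.95], 50], [[0.23, 0.47, 0.22], [0.0, 0.0, -0.96], 50]]
[[[0.15, 0.5, 0.22], [0.0, 0.0, -0.96], 50], [[0.09, 0.52, 0.21], [0.0, 0.0, -0.96], 50], [[0.0, 0.53, 0.22], [0.0, 0.0, -0.96], 50], [[-0.06, 0.52, 0.22], [0.0, 0.0, -0.96], 50]]
```

Request:
{"name": "apply_moves", "arguments": {"series": [[[0,-0.53,0.22],[0,0,-0.96],50],[[0.05,-0.52,0.22],[0,0,-0.96],50],[[0.13,-0.51,0.21],[0,0,-0.96],50],[[0.2,-0.48,0.22],[0,0,-0.96],50],[[0.27,-0.46,0.22],[0,0,-0.96],50]]}}

```text
time: 0.72
tcp_pos: [0.2669, -0.4538, 0.2034]
ee_rot: [-0.0, 0.976, -0.218, -0.0]
wrist_force: [0.2, -0.1, 0.6]
width: 0.0503
```

```bash
python3 -c "
from plan import *
show()"
```

```text
t 0.72 tcp [ 0.2669 -0.4538  0.2034] phi -0.44 z [-0.001  0.001 -1.   ] F [ 0.2 -0.1  0.6] w 0.0503 q [-1.04  0.28 -0.19  1.11  0.    0.97]
```

Tracks well, as predicted. Continuing.

Request:
{"name": "apply_moves", "arguments": {"series": [[[0.33,-0.4,0.22],[0,0,-0.96],50],[[0.39,-0.36,0.21],[0,0,-0.96],50],[[0.43,-0.3,0.22],[0,0,-0.96],50],[[0.47,-0.23,0.22],[0,0,-0.96],50],[[0.5,-0.17,0.22],[0,0,-0.96],50]]}}

```text
time: 1.35
tcp_pos: [0.3261, -0.4255, 0.1761]
ee_rot: [-0.0, 0.99, 0.139, -0.0]
wrist_force: [0.9, -0.8, -0.9]
width: 0.05
```

Request:
{"name": "apply_moves", "arguments": {"series": [[[0.52,-0.09,0.21],[0,0,-0.96],50],[[0.52,-0.01,0.22],[0,0,-0.96],50],[[0.53,0.06,0.22],[0,0,-0.96],50],[[0.51,0.14,0.21],[0,0,-0.96],50],[[0.48,0.2,0.22],[0,0,-0.96],50]]}}

```text
time: 1.98
tcp_pos: [0.3854, -0.3971, 0.1491]
ee_rot: [-0.001, 0.878, 0.479, -0.0]
wrist_force: [0.1, 0.0, -0.5]
width: 0.05
```

Request:
{"name": "apply_moves", "arguments": {"series": [[[0.45,0.28,0.22],[0,0,-0.96],50],[[0.4,0.33,0.22],[0,0,-0.96],50],[[0.36,0.39,0.21],[0,0,-0.96],50],[[0.29,0.44,0.22],[0,0,-0.95],50],[[0.23,0.47,0.22],[0,0,-0.96],50]]}}

```text
time: 2.6
tcp_pos: [0.4446, -0.3687, 0.1218]
ee_rot: [-0.001, 0.653, 0.757, -0.0]
wrist_force: [-0.1, -0.3, 0.1]
width: 0.0502
```

Request:
{"name": "apply_moves", "arguments": {"series": [[[0.15,0.5,0.22],[0,0,-0.96],50],[[0.09,0.52,0.21],[0,0,-0.96],50],[[0,0.53,0.22],[0,0,-0.96],50],[[-0.06,0.52,0.22],[0,0,-0.96],50],[[0,0,0],[0,0,0],50]]}}

```text
time: 3.22
tcp_pos: [0.492, -0.3458, 0.0999]
ee_rot: [-0.001, 0.413, 0.911, 0.0]
wrist_force: [0.2, 0.1, 0.6]
width: 0.0503
```

```bash
python3 -c "
from plan import *
show();plan([.4915,-.3455,.013],2.29,50)
im=env.grab_frame('top')[:,:,::-1].copy();crop(im,320,190,420,275,7,'pics/t1.png')
im=env.grab_frame('side')[:,:,::-1].copy();crop(im,310,150,430,220,6,'pics/s1.png')"
```

```text
t 3.23 tcp [ 0.492  -0.3458  0.0999] phi 2.289 z [-0.001  0.001 -1.   ] F [0.2 0.1 0.6] w 0.0503 q [-0.61  0.47 -0.17  0.93 -0.   -1.33]
[[[0.0, 0.0, 0.87], [0.0, 0.0, 0.0], 50], [[0.01, 0.0, 0.87], [0.0, -0.01, 0.0], 50], [[0.0, 0.0, 0.87], [0.0, 0.0, 0.0], 50], [[0.01, -0.01, 0.86], [0.0, 0.0, -0.01], 50]]
```

View pics/t1.png

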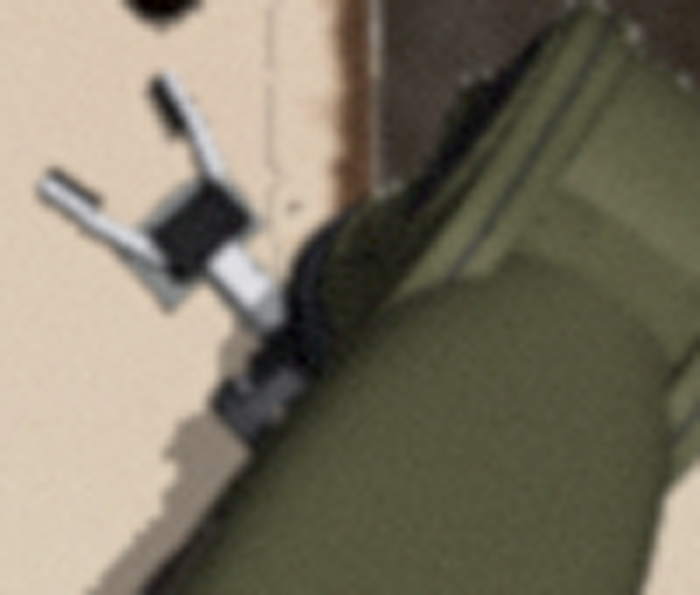

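View pics/s1.png

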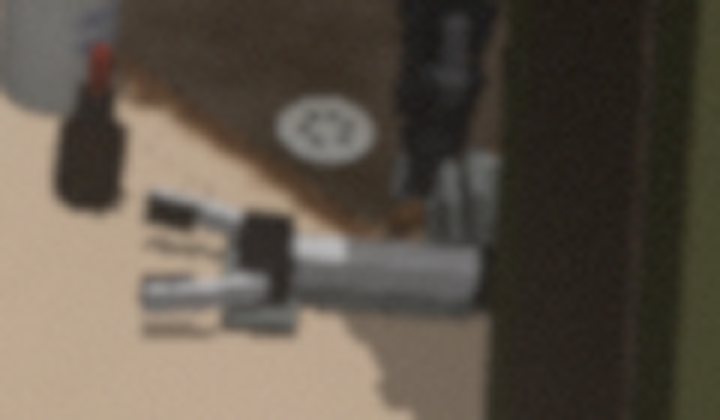

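Tool is at 2.29 rad above the shaft at (0.492, -0.346), consistent with the shaft line at about (300,330) in the top crop; fingers sit behind the head. Descend and grip.

Request:
{"name": "apply_moves", "arguments": {"series": [[[0,0,0.87],[0,0,0],50],[[0,0,0.87],[0,0,0],50],[[0,0,0.6],[0,0,0],50],[[0,0,0.6],[0,0,0],50],[[0,0,0.53],[0,0,0],50]]}}

```text
time: 3.95
tcp_pos: [0.492, -0.3467, 0.0135]
ee_rot: [0.0, 0.414, 0.91, -0.0]
wrist_force: [0.1, 0.3, 0.6]
width: 0.0501
```

Request:
{"name": "apply_moves", "arguments": {"series": [[[0,0,0],[0,0,0],0],[[0,0,0],[0,0,0],0],[[0,0,0],[0,0,0],0],[[0,0,0],[0,0,0],0],[[0,0,0],[0,0,0],0]]}}

```text
time: 4.58
tcp_pos: [0.4924, -0.3467, 0.0145]
ee_rot: [0.0, 0.413, 0.911, -0.0]
wrist_force: [0.4, -0.4, 1.8]
width: 0.0148
```

Request:
{"name": "apply_moves", "arguments": {"series": [[[0,0,-0.4],[0,0,0],0],[[0,0,-0.6],[0,0,0],0],[[0,0,-0.6],[0,0,0],0],[[0,0,-0.4],[0,0,0],0],[[0,0,0],[0,0,0],0]]}}

```text
time: 5.2
tcp_pos: [0.4928, -0.3471, 0.0655]
ee_rot: [0.001, 0.413, 0.911, -0.0]
wrist_force: [0.8, -0.8, -2.7]
width: 0.0149
```

```bash
python3 -c "
from plan import *
show()
im=env.grab_frame('top')[:,:,::-1].copy();crop(im,300,180,420,275,6,'pics/t2.png')
im=env.grab_frame('side')[:,:,::-1].copy();crop(im,310,130,430,230,6,'pics/s2.png')
s=plan([.45,-.10,.065],2.29,0)
plan([.482,-.078,.065],1.411,0,start=s)"
```

```text
t 5.2 tcp [ 0.4928 -0.3471  0.0655] phi 2.289 z [ 0.002 -0.002 -1.   ] F [ 0.8 -0.8 -2.7] w 0.0149 q [-0.61  0.5  -0.22  0.85  0.   -1.33]
[[[0.85, 0.52, 0.0], [0.0, 0.0, 0.0], 0], [[0.85, 0.53, -0.01], [0.0, 0.0, 0.0], 0], [[0.86, 0.52, 0.0], [0.0, 0.0, 0.0], 0], [[0.85, 0.52, -0.01], [0.0, 0.0, 0.0], 0], [[0.85, 0.53, 0.0], [0.0, 0.0, 0.0], 0]]
[[[0.85, 0.52, 0.0], [0.0, 0.0, 0.0], 0], [[0.86, 0.52, -0.01], [0.0, 0.0, 0.0], 0], [[0.85, 0.52, 0.0], [0.0, 0.0, 0.0], 0], [[0.85, 0.53, 0.0], [0.0, 0.0, 0.0], 0], [[0.85, 0.52, -0.01], [0.0, 0.0, 0.0], 0]]
[[[-0.03, 0.26, 0.0], [0.0, 0.0, 0.98], 0], [[0.01, 0.26, 0.0], [0.0, 0.0, 0.97], 0], [[0.04, 0.25, 0.0], [0.0, 0.0, 0.98], 0], [[0.09, 0.25, 0.0], [0.0, 0.0, 0.97], 0], [[0.11, 0.23, 0.0], [0.0, 0.0, 0.98], 0]]
[[[0.15, 0.21, 0.0], [0.0, 0.0, 0.98], 0]]
```

View pics/t2.png

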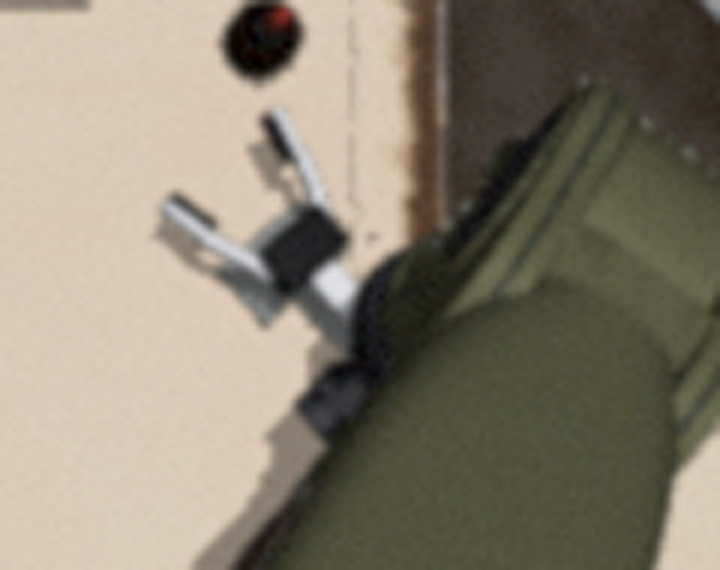

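View pics/s2.png

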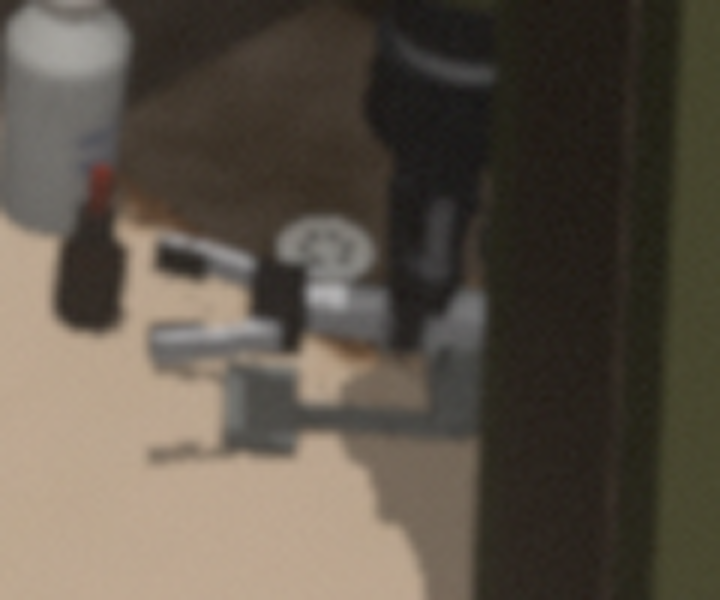

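The reacher hangs level in the fingers, clear of the rest (side crop: jaws at (180,260)/(160,340), rest at (260,400)).

Request:
{"name": "apply_moves", "arguments": {"series": [[[0.5,0.3,0],[0,0,0],0],[[0.85,0.53,0],[0,0,0],0],[[0.86,0.52,0],[0,0,0],0],[[0.85,0.52,0],[0,0,0],0],[[0.85,0.53,0],[0,0,0],0]]}}

```text
time: 5.92
tcp_pos: [0.4716, -0.2314, 0.0634]
ee_rot: [-0.001, 0.413, 0.911, 0.0]
wrist_force: [-0.2, 0.2, -2.3]
width: 0.0149
```

Request:
{"name": "apply_moves", "arguments": {"series": [[[0.85,0.52,0],[0,0,0],0],[[0.86,0.52,0],[0,0,0],0],[[0.85,0.52,0],[0,0,0],0],[[0.85,0.53,0],[0,0,0],0],[[0.85,0.52,0],[0,0,0],0]]}}

```text
time: 6.55
tcp_pos: [0.4504, -0.1086, 0.0636]
ee_rot: [-0.001, 0.413, 0.911, 0.0]
wrist_force: [-0.7, 0.2, -1.6]
width: 0.0148
```

Request:
{"name": "apply_moves", "arguments": {"series": [[[0.2,0.35,0],[0,0,0.8],0],[[0,0.26,0],[0,0,0.97],0],[[0.04,0.25,0],[0,0,0.98],0],[[0.09,0.25,0],[0,0,0.97],0],[[0.11,0.23,0],[0,0,0.98],0]]}}

```text
time: 7.18
tcp_pos: [0.475, -0.0848, 0.0636]
ee_rot: [-0.001, 0.704, 0.71, -0.0]
wrist_force: [-0.9, -0.1, -2.0]
width: 0.0147
```

Request:
{"name": "apply_moves", "arguments": {"series": [[[0.15,0.21,0],[0,0,0.98],0],[[0,0,0],[0,0,0.15],0],[[0,0,0],[0,0,0],0]]}}

```text
time: 7.55
tcp_pos: [0.4804, -0.0817, 0.0638]
ee_rot: [-0.0, 0.759, 0.651, -0.0]
wrist_force: [-0.1, -1.0, -1.5]
width: 0.0147
```

```bash
python3 -c "
from plan import *
show()
im=env.grab_frame('top')[:,:,::-1].copy();cv2.imwrite('pics/top3.png',im);crop(im,220,130,360,250,5,'pics/t3.png')
im=env.grab_frame('side')[:,:,::-1].copy();cv2.imwrite('pics/side3.png',im);crop(im,180,130,380,280,4,'pics/s3.png')
"
```

```text
t 7.55 tcp [ 0.4804 -0.0817  0.0638] phi 1.417 z [-0.001  0.    -1.   ] F [-0.1 -1.  -1.5] w 0.0147 q [-0.17  0.34 -0.51  0.73  0.   -0.01]
```

View pics/t3.png

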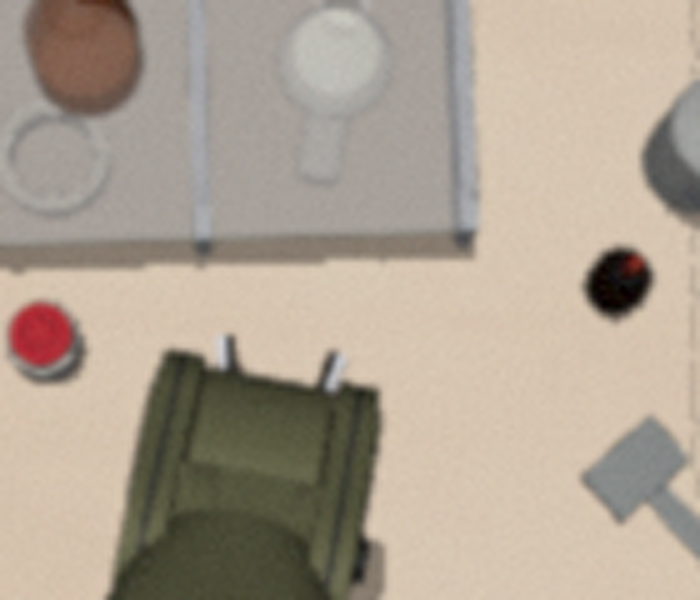

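View pics/s3.png

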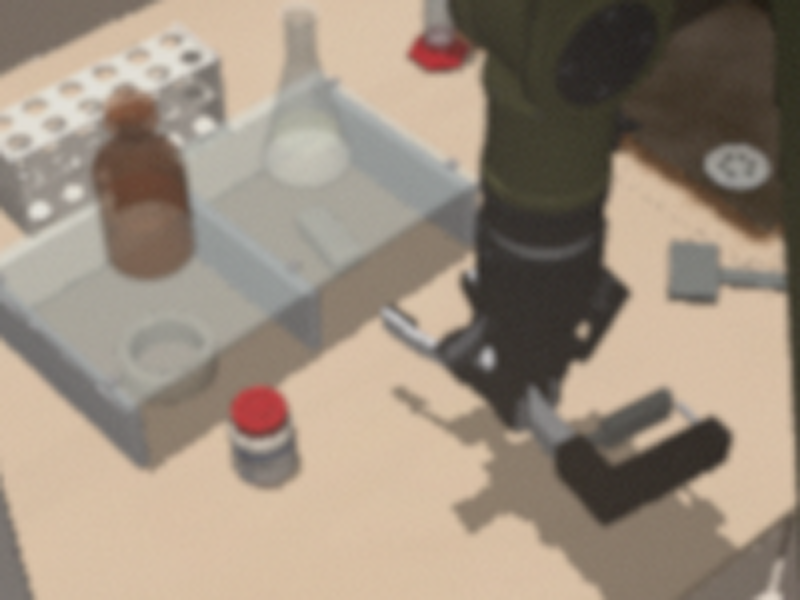

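Run:
```python
from ov import *
P=reach_pts([.4804,-.0817,1.417-np.pi/2],.0593)
crop(cv2.imread("pics/top3.png"),220,130,360,250,5,"pics/t_o3.png",[pix("top",q) for q in P])
crop(cv2.imread("pics/side3.png"),260,190,380,280,6,"pics/s_o3.png",[pix("side",q) for q in P])
```

```text
(no output)
```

View pics/t_o3.png

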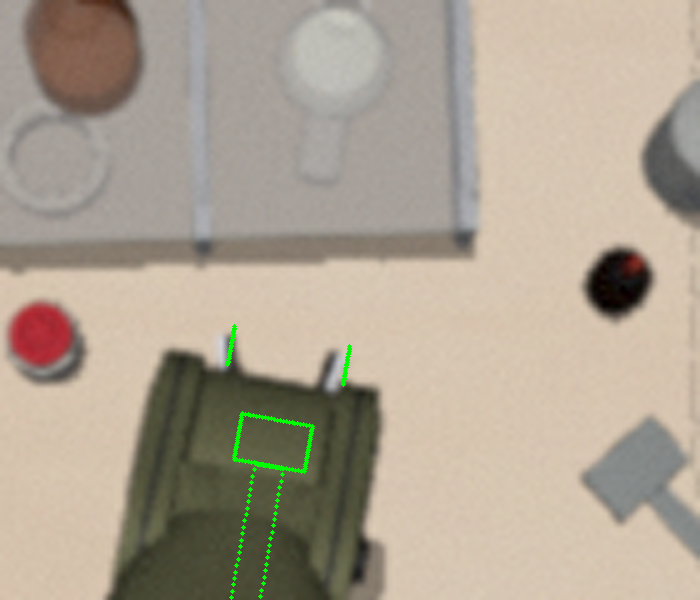

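View pics/s_o3.png

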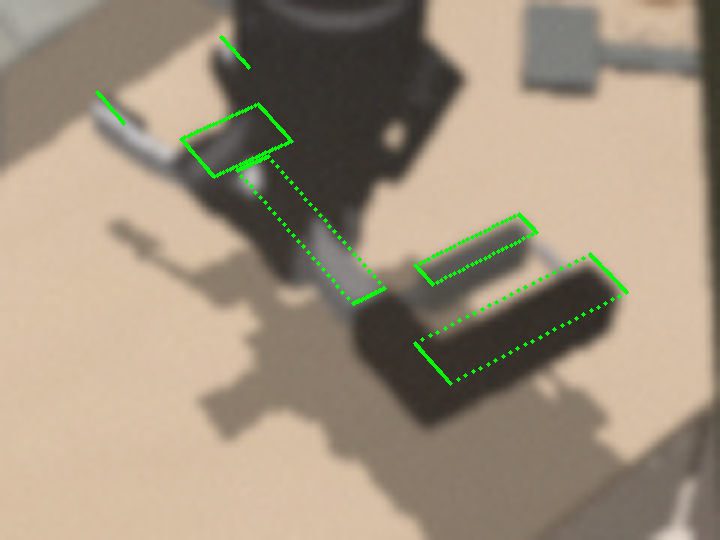

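Run:
```python
from h import *
def q(u,v,x0,y0,s): return (u+.5)/s-.5+x0,(v+.5)/s-.5+y0
a=pt("top",*q(226,336,220,130,5),.083);b=pt("top",*q(339,353,220,130,5),.083)
m=(a+b)/2;d=a-b;yaw=np.arctan2(d[1],d[0])-np.pi/2
org=m[:2]-.122*np.array([np.cos(-.154),np.sin(-.154)])
print(a,b,np.linalg.norm(d),yaw,"origin if yaw -.154",org)
a=pt("top",*q(42,178,320,190,7),.034);b=pt("top",*q(163,75,320,190,7),.034)
m=(a+b)/2;d=a-b;yaw=np.arctan2(d[1],d[0])-np.pi/2;print(a,b,np.linalg.norm(d),yaw,m[:2]-.122*np.array([np.cos(.72),np.sin(.72)]))
```

```text
[ 0.60005572 -0.06324598  0.083     ] [ 0.59178516 -0.12721123  0.083     ] 0.0644977209190743 -0.12858432021638833 origin if yaw -.154 [ 0.47536426 -0.07651478]
[ 0.5576583  -0.24050727  0.034     ] [ 0.6019454  -0.29058614  0.034     ] 0.06685237869499022 0.7240993279269818 [ 0.48808155 -0.34599163]
```

```bash
python3 -c "
from plan import *
show();s=plan([.4804,-.0817,.0125],1.387,0,n=3);plan([.6154,-.1017,.0125],1.387,0,start=s)"
```

```text
t 7.65 tcp [ 0.4807 -0.0819  0.0639] phi 1.416 z [-0.001  0.    -1.   ] F [ 0.8  0.5 -2. ] w 0.0149 q [-0.17  0.34 -0.51  0.73  0.   -0.01]
[[[0.0, 0.0, 0.69], [0.0, 0.0, 0.06], 0], [[0.0, -0.01, 0.68], [0.0, 0.0, 0.07], 0], [[0.01, 0.0, 0.69], [-0.01, 0.0, 0.06], 0]]
[[[0.03, 0.91, 0.0], [0.0, 0.0, 0.0], 0], [[0.03, 0.91, 0.0], [0.0, 0.0, 0.0], 0], [[0.04, 0.91, 0.0], [0.0, 0.0, 0.0], 0], [[0.03, 0.91, 0.0], [0.0, 0.0, 0.0], 0], [[0.03, 0.91, 0.0], [0.0, 0.0, 0.0], 0]]
[[[0.03, 0.9, 0.0], [0.0, 0.0, 0.0], 0]]
```

Request:
{"name": "apply_moves", "arguments": {"series": [[[0,0,0.65],[0,0,0.1],0],[[0,0,0.7],[0,0,0.1],0],[[0,0,0.7],[0,0,0],0],[[0,0,0],[0,0,0],0]]}}

```text
time: 8.15
tcp_pos: [0.4797, -0.0819, 0.0117]
ee_rot: [-0.001, 0.77, 0.639, -0.001]
wrist_force: [0.2, -0.6, -1.6]
width: 0.0148
```

```bash
python3 -c "
from plan import *
show()
im=env.grab_frame('top')[:,:,::-1].copy();cv2.imwrite('pics/top4.png',im);crop(im,240,130,320,220,7,'pics/t4.png')
im=env.grab_frame('side')[:,:,::-1].copy();cv2.imwrite('pics/side4.png',im);crop(im,230,170,370,280,5,'pics/s4.png')
"
```

```text
t 8.15 tcp [ 0.4797 -0.0819  0.0117] phi 1.385 z [-0.003  0.001 -1.   ] F [ 0.2 -0.6 -1.6] w 0.0148 q [-0.17  0.4  -0.58  0.59  0.    0.02]
```

View pics/t4.png

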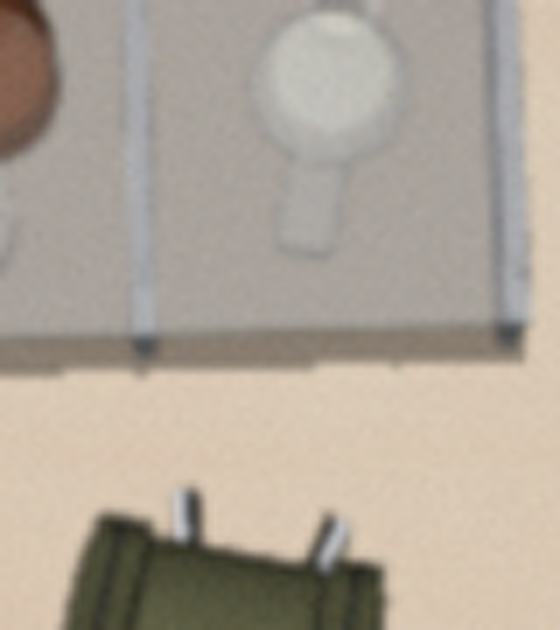

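View pics/s4.png

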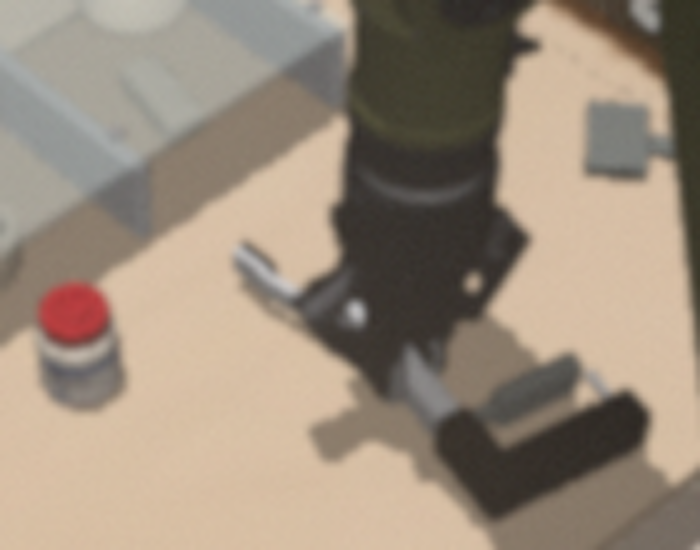

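Run:
```python
from h import *
def q(u,v,x0,y0,s): return (u+.5)/s-.5+x0,(v+.5)/s-.5+y0
a=pt("top",*q(172,492,240,130,7),.031);b=pt("top",*q(352,520,240,130,7),.031)
m=(a+b)/2;d=a-b;print(m,np.linalg.norm(d),np.arctan2(d[1],d[0])-np.pi/2)
for u,v in((278,244),(333,254),(341,170),(292,165)):print(pt("top",*q(u,v,240,130,7),.021))
```

```text
[ 0.5934632  -0.09863877  0.031     ] 0.07598975812283391 -0.13353055798160285
[ 0.70701093 -0.10331086  0.021     ]
[ 0.7032195  -0.12669789  0.021     ]
[ 0.73964493 -0.12945729  0.021     ]
[ 0.74134531 -0.1085921   0.021     ]
```

Request:
{"name": "apply_moves", "arguments": {"series": [[[0.04,0.6,0],[0,0,0],0],[[0.04,0.8,0],[0,0,0],0],[[0.04,0.8,0],[0,0,0],0],[[0.04,0.8,0],[0,0,0],0],[[0,0,0],[0,0,0],0]]}}

```text
time: 8.88
tcp_pos: [0.5595, -0.0925, 0.0138]
ee_rot: [0.002, 0.77, 0.639, 0.002]
wrist_force: [0.0, -0.2, -1.9]
width: 0.0146
```

```bash
python3 -c "
from plan import *
show()
im=env.grab_frame('top')[:,:,::-1].copy();cv2.imwrite('pics/top5.png',im);crop(im,240,110,320,200,7,'pics/t5.png')
im=env.grab_frame('side')[:,:,::-1].copy();cv2.imwrite('pics/side5.png',im);crop(im,210,140,350,250,5,'pics/s5.png')
"
```

```text
t 8.88 tcp [ 0.5595 -0.0925  0.0138] phi 1.385 z [ 0.005 -0.001 -1.   ] F [ 0.  -0.2 -1.9] w 0.0146 q [-0.16  0.5  -0.38  0.68  0.    0.02]
```

View pics/t5.png

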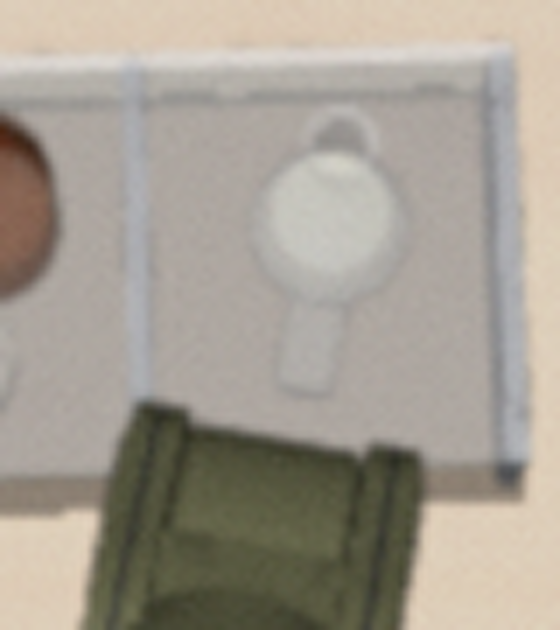

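View pics/s5.png

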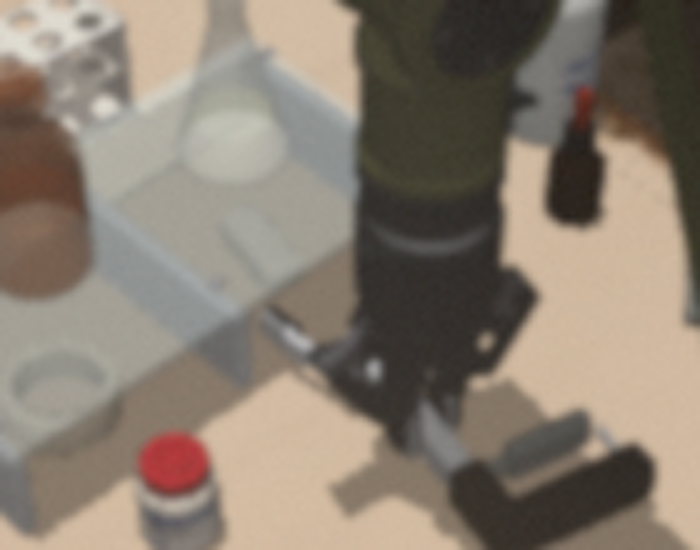

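Run:
```python
from h import *
for z in(.15,.2,.25,.3,.35):print(z,pt("top",279,170,z))
```

```text
0.15 [ 0.66462675 -0.10076039  0.15      ]
0.2 [ 0.65472245 -0.09997243  0.2       ]
0.25 [ 0.64481815 -0.09918447  0.25      ]
0.3 [ 0.63491385 -0.0983965   0.3       ]
0.35 [ 0.62500954 -0.09760854  0.35      ]
```

```bash
python3 - <<'E'
from h import *
print(pt("top",288.9,128.8,.203), pt("top",286.5,141.5,.07), pt("top",286.5,141.5,.09))
# olive front vs side view
print(pix("side",[.5595,-.0925,.17]),pix("side",[.5595,-.0925,.07]))
E
python3 - <<'E'
import sys;sys.path.insert(0,".")
from h import *
crop(cv2.imread("pics/side5.png"),200,60,400,260,3,"pics/s5b.png",[pix("side",[.5595,-.0925,z]) for z in (0.014,.05,.1,.15,.2,.25,.3)])
E
```

```text
[ 0.76517705 -0.12385208  0.203     ] [ 0.76468021 -0.12203757  0.07      ] [ 0.75957584 -0.12145077  0.09      ]
[295.03305757 186.11933935] [294.16109155 213.35274102]
```

View pics/s5b.png

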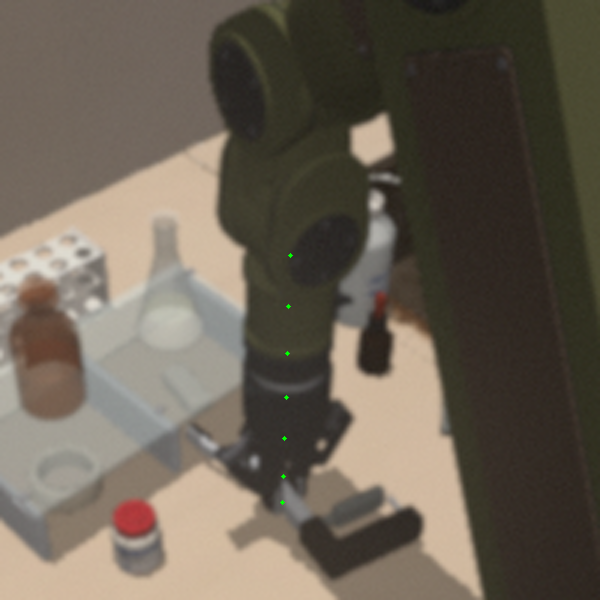

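Request:
{"name": "apply_moves", "arguments": {"series": [[[0.02,0.7,0.1],[0,0,0],0],[[0.02,0.8,0],[0,0,0],0],[[0.02,0.8,0],[0,0,0],0],[[0,0.1,0],[0,0,0],0],[[0,0,0],[0,0,0],0]]}}

```text
time: 9.6
tcp_pos: [0.6135, -0.1013, 0.01]
ee_rot: [-0.001, 0.77, 0.638, -0.001]
wrist_force: [-0.4, 0.6, -2.1]
width: 0.015
```

```bash
python3 -c "
from plan import *
show()
im=env.grab_frame('top')[:,:,::-1].copy();cv2.imwrite('pics/top6.png',im);crop(im,240,110,320,200,7,'pics/t6.png')
im=env.grab_frame('side')[:,:,::-1].copy();cv2.imwrite('pics/side6.png',im);crop(im,210,140,350,250,5,'pics/s6.png')
"
```

```text
t 9.6 tcp [ 0.6135 -0.1013  0.01  ] phi 1.385 z [-0.002  0.    -1.   ] F [-0.4  0.6 -2.1] w 0.015 q [-0.16  0.59 -0.23  0.76  0.    0.02]
```

View pics/t6.png

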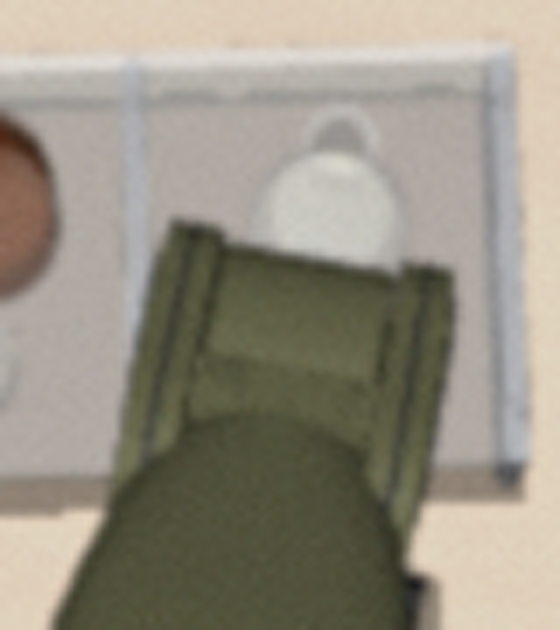

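View pics/s6.png

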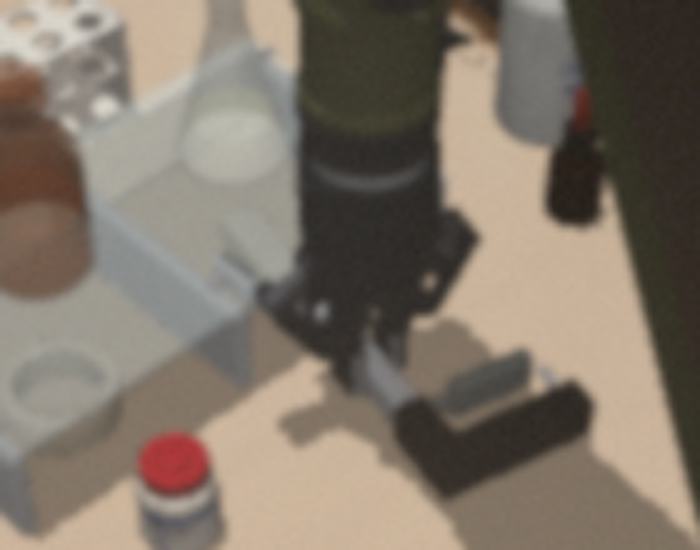

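```bash
python3 -c "
from plan import *
show();plan([.6185,-.1022,.0085],1.387,0)
im=cv2.imread('pics/side6.png')
g=cv2.resize(im[165:215,230:290],None,fx=12,fy=12,interpolation=cv2.INTER_CUBIC)
cv2.imwrite('pics/s6b.png',cv2.convertScaleAbs(g,alpha=1.6,beta=-60))"
```

```text
t 9.7 tcp [ 0.6134 -0.1013  0.0101] phi 1.385 z [-0.002  0.    -1.   ] F [-0.9  0.1 -2.1] w 0.0149 q [-0.16  0.59 -0.23  0.76 -0.    0.02]
[[[0.0, 0.21, 0.06], [-0.01, 0.0, -0.01], 0]]
```

View pics/s6b.png

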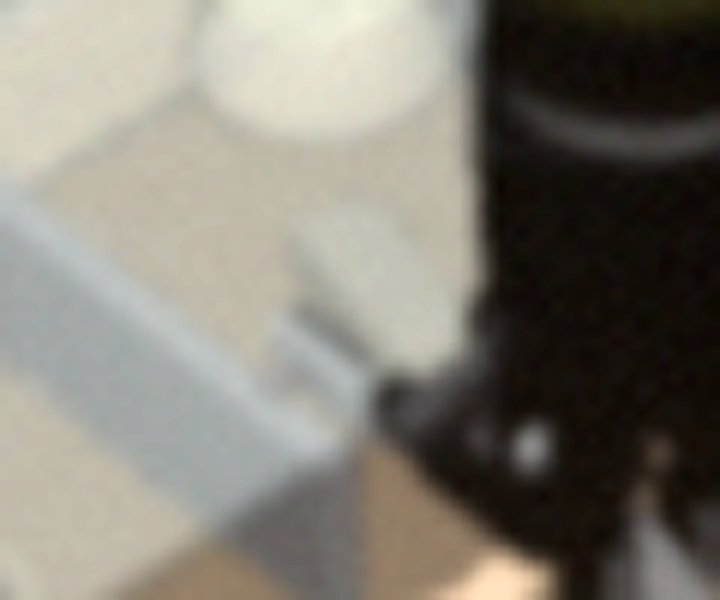

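Run:
```python
from h import *
def q(u,v,x0,y0,s): return (u+.5)/s-.5+x0,(v+.5)/s-.5+y0
print("tip",pt("side",*q(285,318,230,165,12),.0295),"BL",pt("side",*q(295,240,230,165,12),.021),"BR",pt("side",*q(385,205,230,165,12),.021))
```

```text
tip [ 0.73160124 -0.08614607  0.0295    ] BL [ 0.75924706 -0.11034627  0.021     ] BR [ 0.75463552 -0.13553416  0.021     ]
```

Request:
{"name": "apply_moves", "arguments": {"series": [[[0,0.1,0.08],[0,0,0],0],[[0,0,0.1],[0,0,0],0],[[0,0,0.06],[0,0,0],0],[[0,0,0],[0,0,0],0]]}}

```text
time: 10.2
tcp_pos: [0.6172, -0.102, 0.0045]
ee_rot: [-0.0, 0.77, 0.638, -0.0]
wrist_force: [-1.4, 0.4, 2.3]
width: 0.0151
```

Request:
{"name": "apply_moves", "arguments": {"series": [[[0,0,0],[0,0,0],22],[[0,0,0],[0,0,0],30],[[0,0,0],[0,0,0],40],[[0,0,0],[0,0,0],40]]}}

```text
time: 10.7
tcp_pos: [0.6175, -0.102, 0.0043]
ee_rot: [0.0, 0.77, 0.638, 0.0]
wrist_force: [-1.0, 0.1, -0.4]
width: 0.0397
```

Request:
{"name": "apply_moves", "arguments": {"series": [[[0,0,-0.3],[0,0,0],40],[[0,0,-0.9],[0,0,0],40],[[0,0,-1],[0,0,0],60],[[0,0,-1],[0,0,0],80],[[0,0,0],[0,0,0],80]]}}

```text
time: 11.32
tcp_pos: [0.6196, -0.1024, 0.0871]
ee_rot: [0.002, 0.77, 0.638, 0.002]
wrist_force: [0.7, -0.3, -0.7]
width: 0.0798
```

```bash
python3 -c "
from plan import *
show()
im=env.grab_frame('top')[:,:,::-1].copy();cv2.imwrite('pics/top7.png',im);crop(im,240,110,340,230,5,'pics/t7.png')
im=env.grab_frame('side')[:,:,::-1].copy();cv2.imwrite('pics/side7.png',im);crop(im,210,140,350,250,5,'pics/s7.png')
"
```

```text
t 11.32 tcp [ 0.6196 -0.1024  0.0871] phi 1.385 z [ 0.005 -0.001 -1.   ] F [ 0.7 -0.3 -0.7] w 0.0798 q [-0.16  0.52 -0.13  0.92 -0.    0.02]
```

View pics/t7.png

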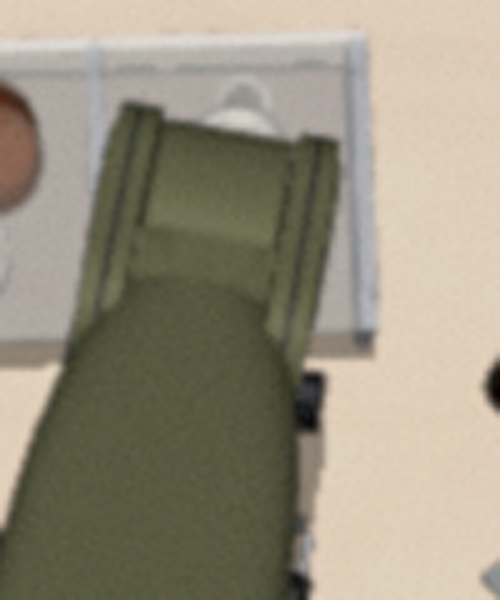

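View pics/s7.png

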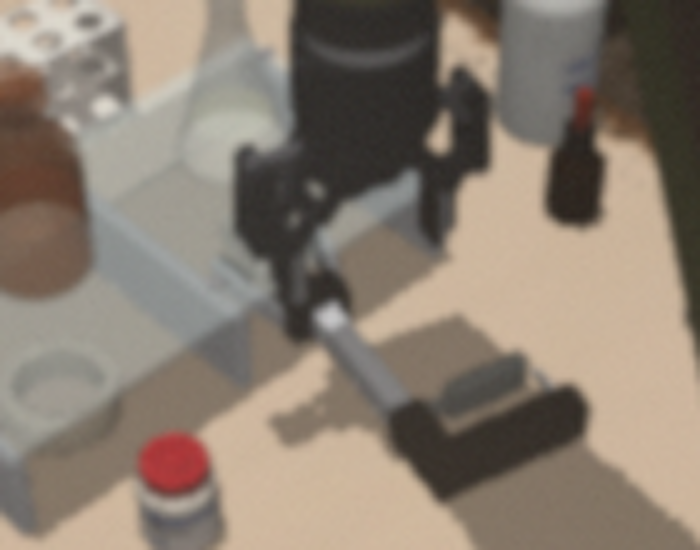

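```bash
python3 -c "
from plan import *
plan([.47,-.32,.13],-.17,80)"
```

```text
[[[-0.88, -0.38, -0.17], [0.0, 0.0, 0.94], 80], [[-0.92, -0.25, -0.16], [0.0, 0.0, 0.94], 80], [[-0.95, -0.13, -0.17], [0.0, 0.0, 0.95], 80], [[-0.96, 0.02, -0.16], [0.0, 0.0, 0.94], 80], [[-0.94, 0.15, -0.17], [0.0, 0.0, 0.94], 80]]
[[[-0.92, 0.28, -0.17], [0.0, 0.0, 0.94], 80], [[-0.86, 0.4, -0.16], [0.0, 0.0, 0.95], 80], [[-0.8, 0.53, -0.17], [0.0, 0.0, 0.94], 80], [[-0.72, 0.63, -0.16], [0.0, 0.0, 0.94], 80], [[-0.62, 0.73, -0.17], [0.0, 0.0, 0.94], 80]]
[[[-0.52, 0.81, -0.17], [0.0, 0.0, 0.95], 80]]
```

Request:
{"name": "apply_moves", "arguments": {"series": [[[-0.88,-0.38,-0.3],[0,0,0.94],80],[[-0.92,-0.25,-0.3],[0,0,0.94],80],[[-0.95,-0.13,-0.2],[0,0,0.95],80],[[-0.96,0.02,-0.2],[0,0,0.94],80],[[-0.94,0.15,-0.2],[0,0,0.94],80]]}}

```text
time: 12.05
tcp_pos: [0.549, -0.2013, 0.1129]
ee_rot: [-0.001, 0.944, 0.331, -0.001]
wrist_force: [0.1, 0.6, 0.5]
width: 0.0801
```

Request:
{"name": "apply_moves", "arguments": {"series": [[[-0.92,0.28,-0.1],[0,0,0.94],80],[[-0.86,0.4,-0.1],[0,0,0.95],80],[[-0.8,0.53,-0.1],[0,0,0.94],80],[[-0.72,0.63,-0.1],[0,0,0.94],80],[[-0.62,0.73,0],[0,0,0.94],80]]}}

```text
time: 12.68
tcp_pos: [0.4823, -0.3003, 0.1231]
ee_rot: [-0.001, 1.0, -0.016, -0.001]
wrist_force: [0.2, -0.4, -0.1]
width: 0.0801
```

```bash
python3 -c "
from plan import *
show()
im=env.grab_frame('top')[:,:,::-1].copy();cv2.imwrite('pics/top8.png',im);crop(im,240,120,340,230,6,'pics/t8.png')
im=env.grab_frame('side')[:,:,::-1].copy();cv2.imwrite('pics/side8.png',im);crop(im,210,140,350,250,5,'pics/s8.png')
"
```

```text
t 12.68 tcp [ 0.4823 -0.3003  0.1231] phi -0.033 z [-0.002  0.001 -1.   ] F [ 0.2 -0.4 -0.1] w 0.0801 q [-0.56  0.4  -0.22  0.95  0.    1.05]
```

View pics/t8.png

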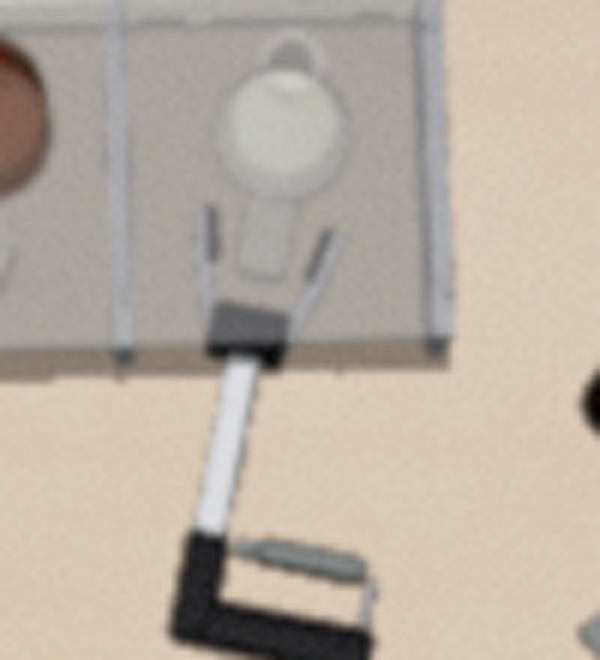

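View pics/s8.png

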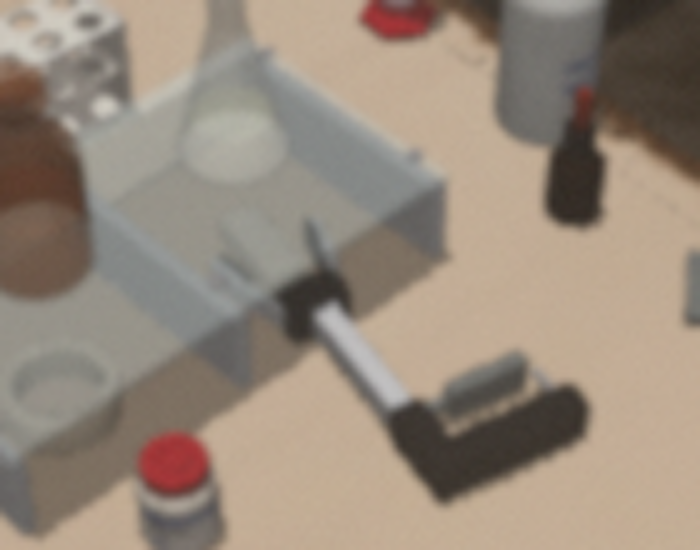

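```bash
cat > m3.py <<'E'
from fit import *
R=lambda u,v,*l:o("top",u,v,240,120,6,l)
obs=[R(217,302,.073,.02,.03),R(290,320,.073,-.02,.03),R(278,366,.047,-.02,.03),R(208,352,.047,.02,.03),R(371,632,-.072,-.09,.03),R(245,357,.047,0,.027)]
p,r,tr=fit2(obs,[.6,-.1,-.17]);print("reacher",p,np.round(r,1).tolist())
from ov import *
im=cv2.imread("pics/top8.png");P=reach_pts(p,0);crop(im,240,120,340,240,5,"pics/t8o.png",[pix("top",q) for q in P])
crop(cv2.imread("pics/side8.png"),240,170,340,250,7,"pics/s8o.png",[pix("side",q) for q in P])
print("hgrip",tr(p,(-.067,-.052,0)))
E
python3 m3.py
```

```text
reacher [ 0.61424337 -0.09723208 -0.19523218] [[-0.4, -0.4], [0.7, -0.6], [0.8, 0.3], [-0.8, -0.3], [0.2, 0.5], [-0.4, 0.5]]
hgrip [np.float64(0.5384284911343611), np.float64(-0.1352465989169284), 0]
```

View pics/t8o.png

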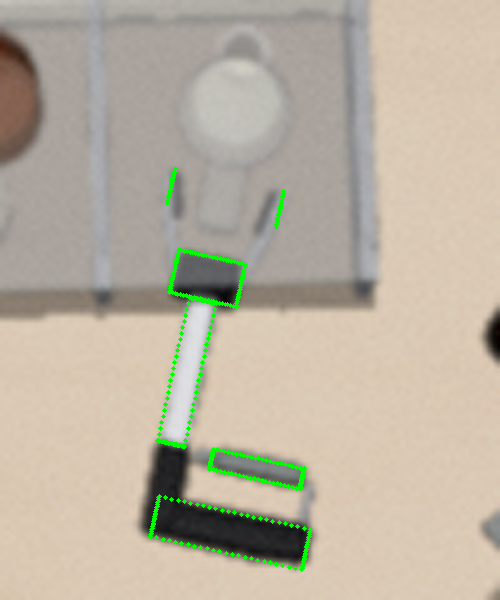

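View pics/s8o.png

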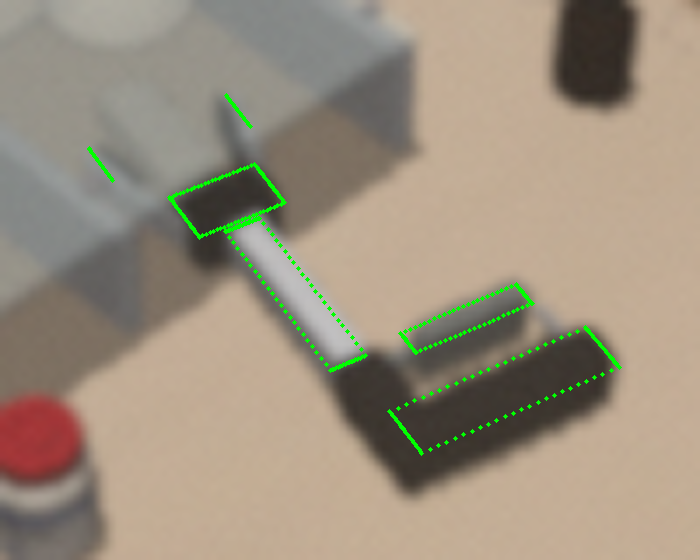

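```bash
python3 -c "
from plan import *
s=plan([.5327,-.138,.10],-.19,85);plan([.5327,-.138,.0035],-.19,85,start=s)"
```

```text
[[[0.26, -0.94, 0.13], [0.0, 0.0, 0.15], 85], [[0.25, -0.95, 0.13], [0.0, 0.01, 0.15], 85], [[0.22, -0.95, 0.13], [0.0, 0.0, 0.15], 85], [[0.2, -0.96, 0.14], [0.0, 0.0, 0.15], 85], [[0.17, -0.96, 0.13], [0.0, 0.0, 0.16], 85]]
[[[0.16, -0.96, 0.13], [0.0, 0.01, 0.15], 85], [[0.13, -0.97, 0.13], [0.0, 0.0, 0.15], 85]]
[[[0.0, 0.0, 0.97], [0.0, 0.0, 0.0], 85], [[0.0, 0.0, 0.96], [0.0, 0.0, 0.0], 85], [[0.0, 0.0, 0.97], [0.0, 0.0, 0.0], 85], [[0.0, 0.0, 0.96], [0.0, 0.0, 0.0], 85]]
```

Request:
{"name": "apply_moves", "arguments": {"series": [[[0.26,-0.94,0.13],[0,0,0.15],85],[[0.25,-0.95,0.13],[0,0,0.15],85],[[0.22,-0.95,0.13],[0,0,0.15],85],[[0.2,-0.96,0.14],[0,0,0.15],85],[[0.17,-0.96,0.13],[0,0,0.16],85]]}}

```text
time: 13.4
tcp_pos: [0.5194, -0.1816, 0.1067]
ee_rot: [-0.001, 0.998, -0.07, -0.001]
wrist_force: [0.7, 0.5, -0.8]
width: 0.0851
```

Request:
{"name": "apply_moves", "arguments": {"series": [[[0.16,-0.96,0.13],[0,0,0.15],85],[[0.13,-0.97,0.13],[0,0,0.15],85],[[0,0,0.7],[0,0,0],85],[[0,0,0.5],[0,0,0],85],[[0,0,0],[0,0,0],85]]}}

```text
time: 14.02
tcp_pos: [0.5327, -0.1362, 0.0697]
ee_rot: [-0.0, 0.996, -0.093, -0.002]
wrist_force: [1.1, 0.1, 0.1]
width: 0.085
```

```bash
python3 -c "
from plan import *
show()
plan([.5327,-.138,.0035],-.19,85)
im=env.grab_frame('top')[:,:,::-1].copy();cv2.imwrite('pics/top9.png',im);crop(im,240,120,340,240,5,'pics/t9.png')
im=env.grab_frame('side')[:,:,::-1].copy();cv2.imwrite('pics/side9.png',im);crop(im,210,140,350,250,5,'pics/s9.png')
"
```

```text
t 14.03 tcp [ 0.5327 -0.1362  0.0697] phi -0.186 z [-0.004  0.001 -1.   ] F [1.1 0.1 0.1] w 0.085 q [-0.25  0.42 -0.35  0.81  0.    1.51]
[[[0.01, 0.02, 0.88], [0.0, 0.01, 0.01], 85], [[0.0, 0.03, 0.88], [0.0, 0.01, 0.01], 85], [[0.01, 0.02, 0.89], [0.0, 0.0, 0.01], 85]]
```

View pics/t9.png

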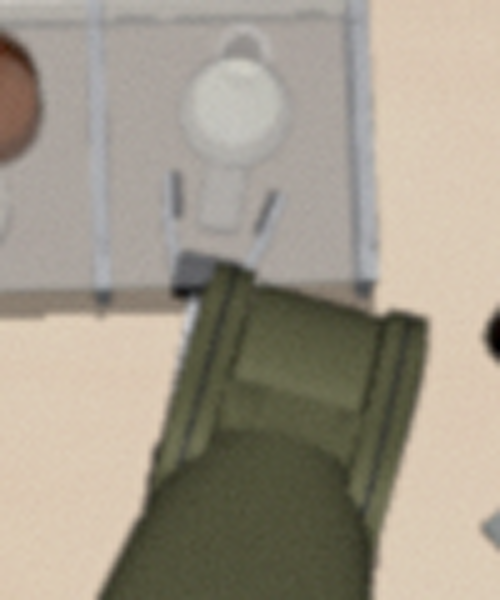

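View pics/s9.png

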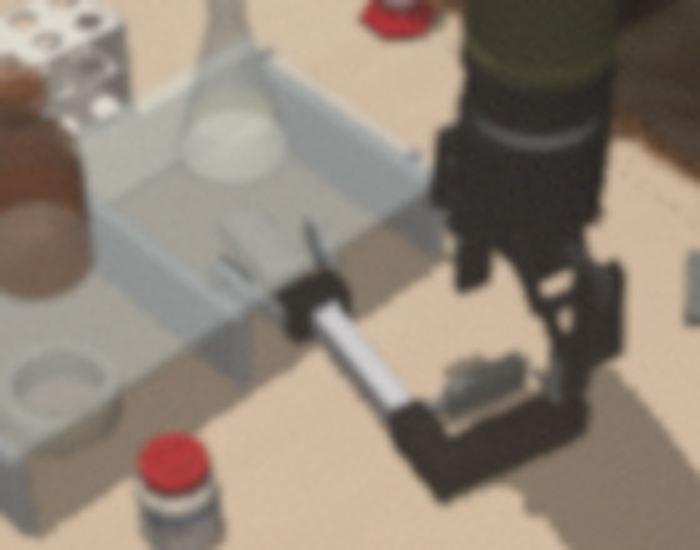

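Request:
{"name": "apply_moves", "arguments": {"series": [[[0,0.02,0.88],[0,0,0],85],[[0,0.03,0.8],[0,0,0],85],[[0,0.02,0.6],[0,0,0],85],[[0,0,0.36],[0,0,0],85],[[0,0,0],[0,0,0],85]]}}

```text
time: 14.75
tcp_pos: [0.5335, -0.1385, 0.0049]
ee_rot: [-0.0, 0.996, -0.093, -0.0]
wrist_force: [0.5, 0.4, 0.4]
width: 0.085
```

```bash
python3 -c "
from plan import *
show()
im=env.grab_frame('side')[:,:,::-1].copy();cv2.imwrite('pics/side10.png',im);crop(im,250,160,350,250,7,'pics/s10.png')
"
```

```text
t 14.75 tcp [ 0.5335 -0.1385  0.0049] phi -0.187 z [-0.001  0.    -1.   ] F [0.5 0.4 0.4] w 0.085 q [-0.25  0.5  -0.43  0.65  0.    1.5 ]
```

View pics/s10.png

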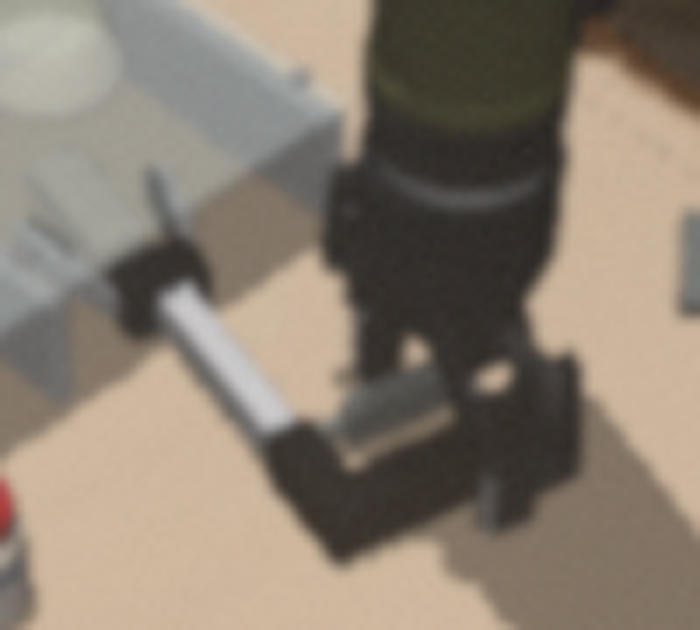

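Request:
{"name": "apply_moves", "arguments": {"series": [[[0,0,0.04],[0,0,0],62],[[0,0,0],[0,0,0],56],[[0,0,0],[0,0,0],52],[[0,0,0],[0,0,0],48],[[0,0,0],[0,0,0],48]]}}

```text
time: 15.42
tcp_pos: [0.5326, -0.1385, 0.005]
ee_rot: [0.0, 0.996, -0.094, -0.001]
wrist_force: [-3.2, 0.5, 7.0]
width: 0.0484
```

```bash
python3 -c "
from plan import *
show()
im=env.grab_frame('side')[:,:,::-1].copy();cv2.imwrite('pics/side11.png',im);crop(im,230,160,330,250,7,'pics/s11.png')
im=env.grab_frame('top')[:,:,::-1].copy();crop(im,250,130,330,210,7,'pics/t11.png')
"
```

```text
t 15.43 tcp [ 0.5326 -0.1385  0.005 ] phi -0.187 z [-0.002 -0.    -1.   ] F [-3.2  0.5  7. ] w 0.0484 q [-0.25  0.5  -0.43  0.65 -0.    1.5 ]
```

View pics/s11.png

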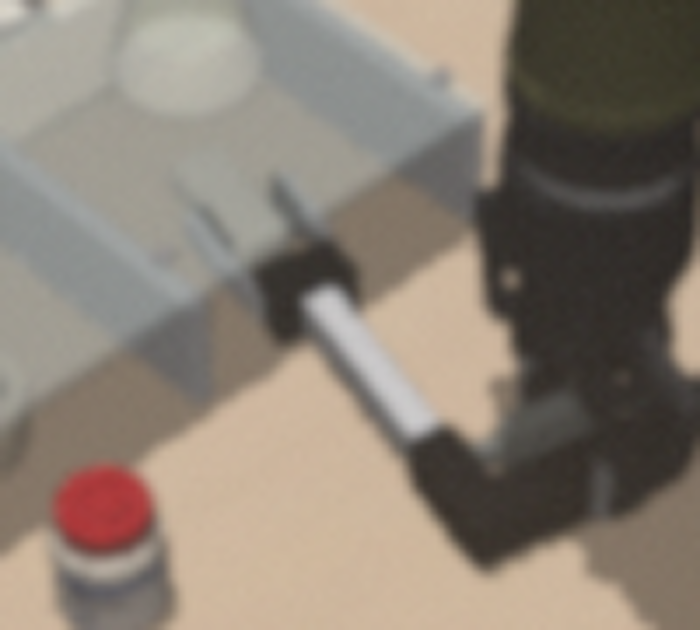

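View pics/t11.png

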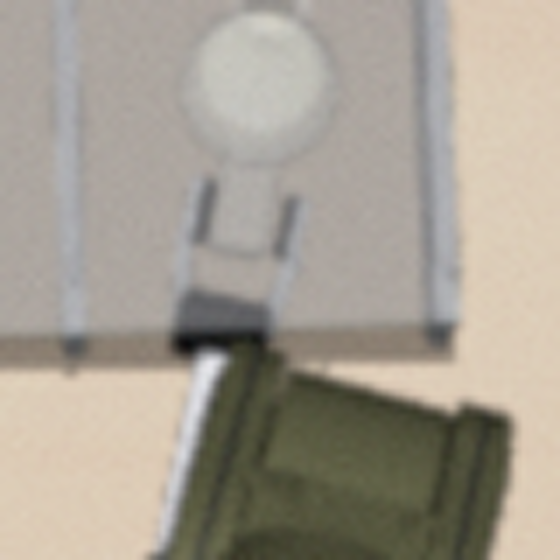

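Request:
{"name": "apply_moves", "arguments": {"series": [[[0,0,-0.02],[0,0,0],45],[[0,0,0],[0,0,0],40],[[0,0,0],[0,0,0],30],[[0,0,0],[0,0,0],20],[[0,0,0],[0,0,0],0]]}}

```text
time: 16.15
tcp_pos: [0.5316, -0.1383, 0.0057]
ee_rot: [0.0, 0.996, -0.093, -0.002]
wrist_force: [-5.4, 0.7, 9.9]
width: 0.0437
```

```bash
python3 -c "
from plan import *
show()
im=env.grab_frame('top')[:,:,::-1].copy();crop(im,250,130,330,210,7,'pics/t12.png')
"
```

```text
t 16.15 tcp [ 0.5316 -0.1383  0.0057] phi -0.187 z [-0.003  0.    -1.   ] F [-5.4  0.7  9.9] w 0.0437 q [-0.25  0.49 -0.43  0.65 -0.    1.5 ]
```

View pics/t12.png

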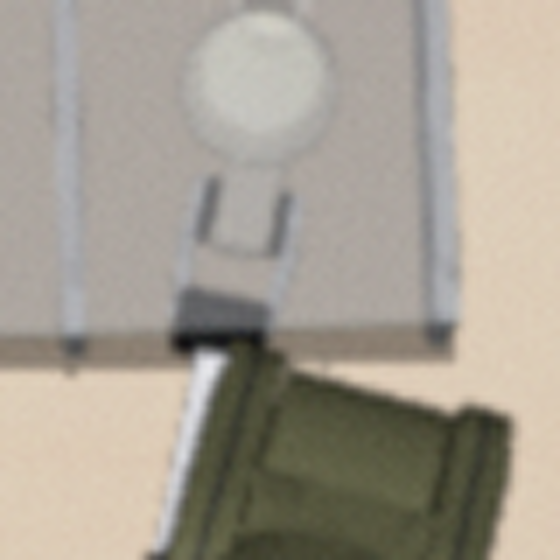

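Request:
{"name": "apply_moves", "arguments": {"series": [[[-0.1,0,-0.03],[0,0,0],0],[[-0.2,0,0],[0,0,0],0],[[-0.3,0,0],[0,0,0],0],[[-0.4,0,0],[0,0,0],0],[[-0.4,0,0],[0,0,0],0]]}}

```text
time: 16.82
tcp_pos: [0.4991, -0.1319, 0.0057]
ee_rot: [0.0, 0.996, -0.093, 0.0]
wrist_force: [1.8, -0.1, 0.7]
width: 0.0434
```

```bash
python3 -c "
from plan import *
show();print(pt('top',280,288,0),pt('top',280,284,0))
im=env.grab_frame('top')[:,:,::-1].copy();crop(im,240,130,340,230,6,'pics/t13.png')
"
```

```text
t 16.82 tcp [ 0.4991 -0.1319  0.0057] phi -0.187 z [ 0.001 -0.    -1.   ] F [ 1.8 -0.1  0.7] w 0.0434 q [-0.26  0.45 -0.51  0.61  0.    1.5 ]
[ 0.34430623 -0.11291525  0.        ] [ 0.35584364 -0.11269156  0.        ]
```

View pics/t13.png

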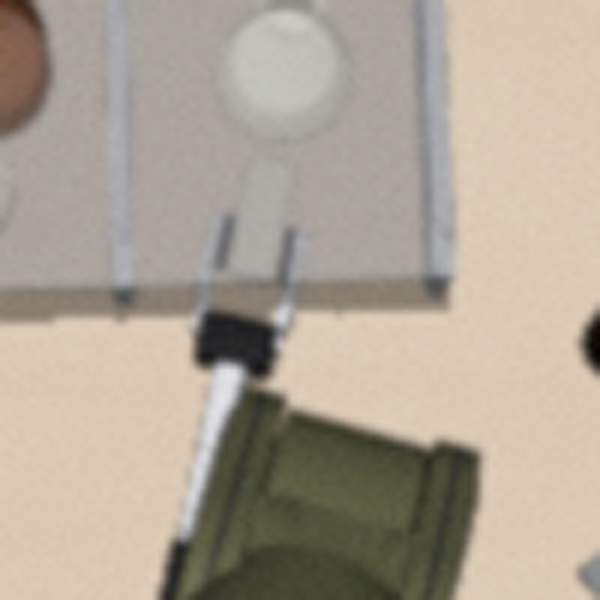

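Request:
{"name": "apply_moves", "arguments": {"series": [[[-0.5,0,0],[0,0,0],0],[[-0.5,0,0],[0,0,0],0],[[-0.5,0,0],[0,0,0],0],[[-0.5,0,0],[0,0,0],0],[[-0.5,0,0],[0,0,0],0]]}}

```text
time: 17.5
tcp_pos: [0.4375, -0.1203, 0.0057]
ee_rot: [0.0, 0.996, -0.093, 0.0]
wrist_force: [2.8, -0.4, 1.4]
width: 0.0437
```

Request:
{"name": "apply_moves", "arguments": {"series": [[[-0.5,0,0],[0,0,0],0],[[-0.4,0,0],[0,0,0],0],[[-0.3,0,0],[0,0,0],0],[[-0.2,0,0],[0,0,0],0],[[0,0,0],[0,0,0],0]]}}

```text
time: 18.12
tcp_pos: [0.403, -0.1138, 0.0057]
ee_rot: [-0.0, 0.996, -0.093, -0.0]
wrist_force: [0.9, 0.3, 6.7]
width: 0.0434
```

```bash
python3 -c "
from plan import *
show()
im=env.grab_frame('top')[:,:,::-1].copy();cv2.imwrite('pics/top14.png',im);crop(im,240,150,340,270,5,'pics/t14.png')
im=env.grab_frame('side')[:,:,::-1].copy();crop(im,210,150,370,290,5,'pics/s14.png')
"
```

```text
t 18.12 tcp [ 0.403  -0.1138  0.0057] phi -0.187 z [-0.001  0.    -1.   ] F [0.9 0.3 6.7] w 0.0434 q [-0.28  0.32 -0.75  0.5  -0.    1.48]
```

View pics/t14.png

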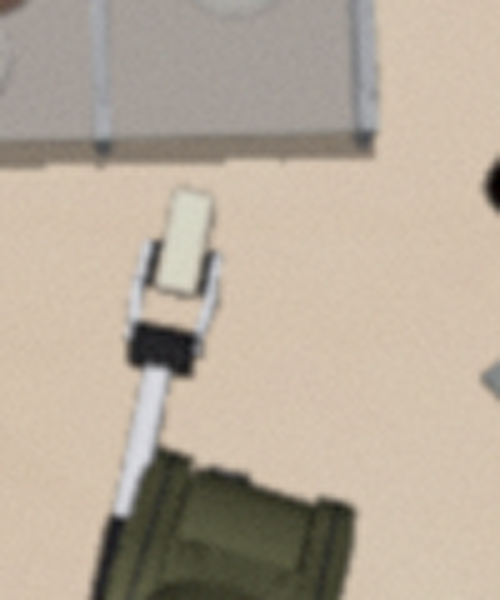

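View pics/s14.png

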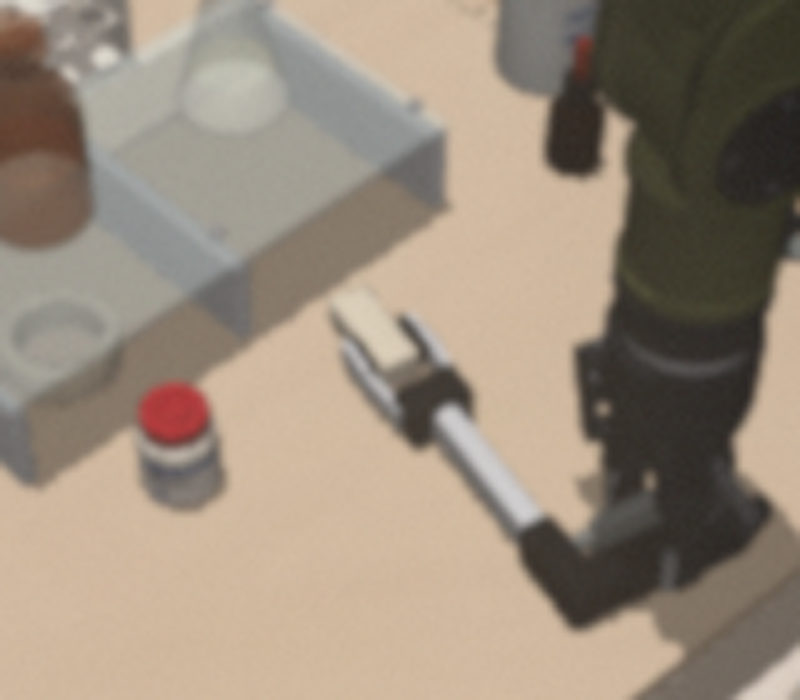

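Request:
{"name": "apply_moves", "arguments": {"series": [[[0,0,0],[0,0,0],50],[[0,0,0],[0,0,0],58],[[0,0,0],[0,0,0],70],[[0,0,0],[0,0,0],85],[[0,0,0],[0,0,0],85]]}}

```text
time: 18.85
tcp_pos: [0.4035, -0.1139, 0.0055]
ee_rot: [-0.0, 0.996, -0.093, -0.0]
wrist_force: [-0.6, 0.1, 0.5]
width: 0.085
```

Request:
{"name": "apply_moves", "arguments": {"series": [[[0,0,-0.5],[0,0,0],85],[[0,0,-1],[0,0,0],85],[[0,0,-1],[0,0,0],85],[[0,0,-1],[0,0,0],85],[[0,0,-0.5],[0,0,0],85]]}}

```text
time: 19.48
tcp_pos: [0.4046, -0.1142, 0.1075]
ee_rot: [0.0, 0.996, -0.093, 0.001]
wrist_force: [0.6, -0.3, 0.1]
width: 0.0854
```

```bash
python3 -c "
from plan import *
show()
im=env.grab_frame('top')[:,:,::-1].copy();cv2.imwrite('pics/top15.png',im);crop(im,240,150,340,270,5,'pics/t15.png')
im=env.grab_frame('side')[:,:,::-1].copy();cv2.imwrite('pics/side15.png',im);crop(im,210,150,370,290,5,'pics/s15.png')
"
```

```text
t 19.48 tcp [ 0.4046 -0.1142  0.1075] phi -0.187 z [ 0.003 -0.001 -1.   ] F [ 0.6 -0.3  0.1] w 0.0854 q [-0.28  0.18 -0.6   0.79 -0.    1.48]
```

View pics/t15.png

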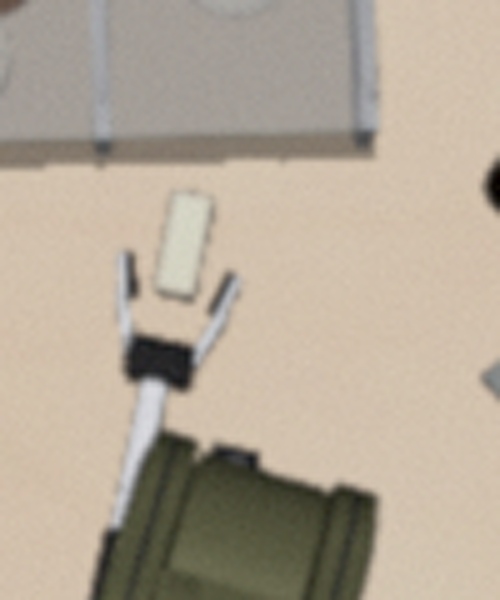

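View pics/s15.png

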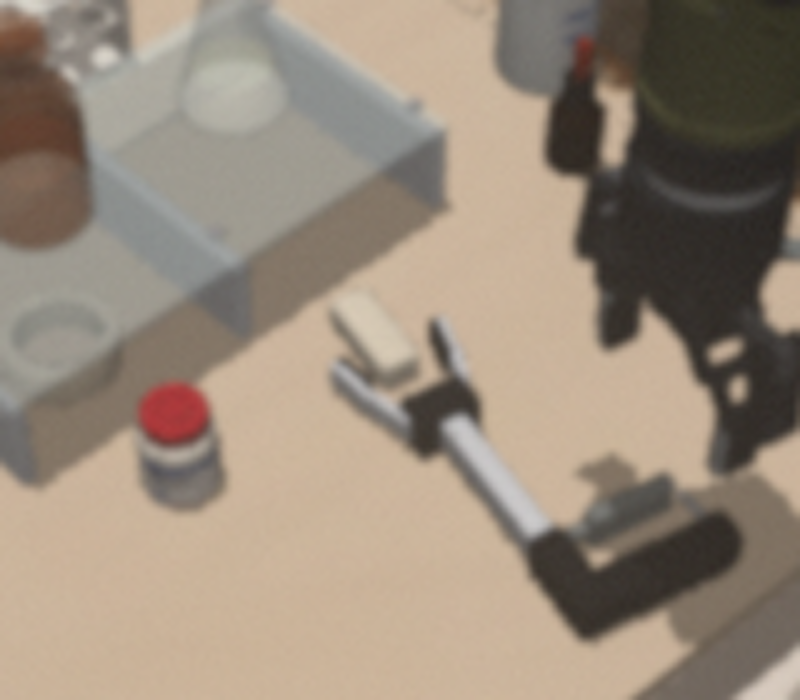

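```bash
cat > m4.py <<'E'
from fit import *
R=lambda u,v,*l:o("top",u,v,240,150,5,l);z=.021
obs=[R(172,191,.031,.013,z),R(214,198,.031,-.013,z),R(196,293,-.031,-.013,z),R(156,284,-.031,.013,z)]
p,r,tr=fit2(obs,[.6,-.1,-.17]);print("blk",p,np.round(r,1).tolist(),tr(p,(.013,0,0)))
S=lambda u,v,*l:o("side",u,v,210,150,5,l)
obs=[S(330,303,.031,.013,z),S(364,289,.031,-.013,z),S(415,352,-.031,-.013,z),S(383,368,-.031,.013,z)]
p,r,tr=fit2(obs,[.6,-.1,-.17]);print("blkside",p,np.round(r,1).tolist(),tr(p,(.013,0,0)))
E
python3 m4.py
```

```text
blk [ 0.60662414 -0.097055   -0.15672813] [[0.0, -0.9], [0.3, -0.8], [0.2, 0.7], [-0.5, 1.0]] [np.float64(0.6194648029703856), np.float64(-0.09908412973578067), 0]
blkside [ 0.60610838 -0.09789052 -0.16996518] [[-0.9, -0.3], [0.1, -0.9], [1.4, 0.3], [-0.3, 0.7]] [np.float64(0.6189210617244187), np.float64(-0.10008944192846395), 0]
```

```bash
python3 -c "
from plan import *
s=plan([.6195,-.102,.10],1.41,45);plan([.6195,-.102,.003],1.41,45,start=s)"
```

```text
[[[0.76, -0.19, 0.03], [0.0, 0.0, -0.97], 45], [[0.78, -0.08, 0.03], [0.0, 0.0, -0.97], 45], [[0.78, 0.04, 0.02], [0.01, 0.0, -0.96], 45], [[0.76, 0.15, 0.03], [0.0, -0.01, -0.97], 45], [[0.74, 0.26, 0.03], [0.0, 0.0, -0.97], 45]]
[[[0.7, 0.36, 0.03], [0.0, 0.0, -0.97], 45], [[0.63, 0.46, 0.02], [0.0, 0.0, -0.97], 45], [[0.56, 0.54, 0.03], [0.0, 0.0, -0.96], 45], [[0.47, 0.62, 0.03], [0.01, 0.0, -0.97], 45], [[0.38, 0.69, 0.02], [0.0, 0.0, -0.97], 45]]
[[[0.28, 0.73, 0.03], [0.0, -0.01, -0.97], 45]]
[[[0.0, 0.0, 0.97], [0.0, 0.0, 0.0], 45], [[0.0, 0.0, 0.97], [0.0, 0.0, 0.0], 45], [[0.0, 0.0, 0.97], [0.0, 0.0, 0.0], 45], [[0.0, 0.0, 0.97], [0.0, 0.0, 0.0], 45]]
```

Request:
{"name": "apply_moves", "arguments": {"series": [[[0.76,-0.19,0.02],[0,0,-0.97],45],[[0.78,-0.08,0.02],[0,0,-0.97],45],[[0.78,0.04,0.02],[0,0,-0.96],45],[[0.76,0.15,0.02],[0,0,-0.97],45],[[0.74,0.26,0.02],[0,0,-0.97],45]]}}

```text
time: 20.2
tcp_pos: [0.5009, -0.1082, 0.1018]
ee_rot: [-0.001, 0.963, 0.269, -0.001]
wrist_force: [-0.4, -0.1, 0.5]
width: 0.045
```

Request:
{"name": "apply_moves", "arguments": {"series": [[[0.7,0.36,0.02],[0,0,-0.97],45],[[0.63,0.46,0.02],[0,0,-0.97],45],[[0.56,0.54,0.02],[0,0,-0.96],45],[[0.47,0.62,0.02],[0,0,-0.97],45],[[0.38,0.69,0.02],[0,0,-0.97],45]]}}

```text
time: 20.82
tcp_pos: [0.5985, -0.1027, 0.099]
ee_rot: [-0.001, 0.805, 0.593, -0.001]
wrist_force: [-0.1, 0.1, -0.4]
width: 0.0452
```

Request:
{"name": "apply_moves", "arguments": {"series": [[[0.28,0.73,0],[0,0,-0.97],45],[[0,0,0.6],[0,0,0],45],[[0,0,0.6],[0,0,0],45],[[0,0,0.4],[0,0,0],45],[[0,0,0],[0,0,0],45]]}}

```text
time: 21.45
tcp_pos: [0.6164, -0.1015, 0.059]
ee_rot: [-0.001, 0.762, 0.648, -0.001]
wrist_force: [0.7, 0.3, 0.7]
width: 0.0446
```

```bash
python3 -c "
from plan import *
show();plan([.6195,-.102,.003],1.41,45)
im=env.grab_frame('side')[:,:,::-1].copy();cv2.imwrite('pics/side16.png',im);crop(im,230,130,330,250,6,'pics/s16.png')
"
```

```text
t 21.45 tcp [ 0.6164 -0.1015  0.059 ] phi 1.41 z [-0.003  0.001 -1.   ] F [0.7 0.3 0.7] w 0.0446 q [-0.16  0.54 -0.16  0.87 -0.   -0.  ]
[[[0.0, 0.04, 0.75], [-0.01, 0.0, 0.0], 45], [[0.0, 0.05, 0.74], [-0.01, 0.0, 0.0], 45], [[0.0, 0.04, 0.75], [0.0, 0.0, 0.0], 45]]
```

View pics/s16.png

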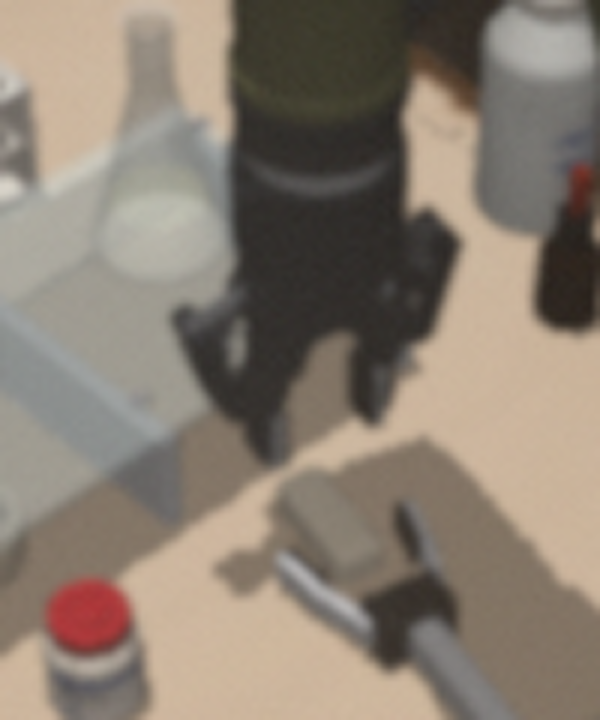

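Run:
```python
from h import *
im=cv2.imread("pics/side16.png");P=[]
ax=np.array([np.cos(1.41),np.sin(1.41)]);fw=np.array([np.sin(1.41),-np.cos(1.41)])
c=np.array([.6195,-.102])
for s in(-1,1):
  for off in(.0225,.037):
    for f in(-.011,0,.011): 
      q=c+ax*s*off+fw*f
      P.append(pix("side",[*q,.006]))
c2=np.array([.6164,-.1015])
for s in(-1,1):
    q=c2+ax*s*.0225;P.append(pix("side",[*q,.063]))
crop(im,230,150,330,250,6,"pics/s16o.png",P)
```

```text
(no output)
```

View pics/s16o.png

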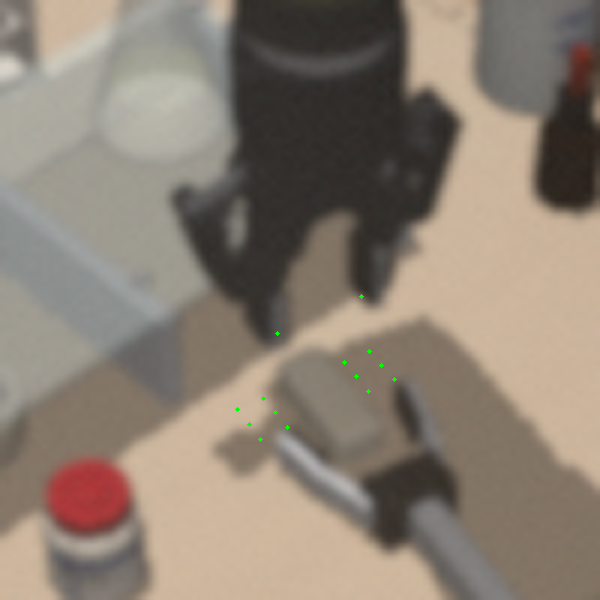

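```bash
python3 -c "
from plan import *
plan([.6244,-.103,.003],1.41,42,n=4)"
```

```text
[[[0.0, 0.07, 0.57], [0.0, 0.0, 0.0], 42], [[0.0, 0.08, 0.57], [-0.01, 0.0, 0.0], 42], [[-0.01, 0.07, 0.57], [0.0, 0.0, 0.0], 42], [[0.0, 0.07, 0.57], [0.0, 0.0, 0.0], 42]]
```

Request:
{"name": "apply_moves", "arguments": {"series": [[[0,0.32,0.1],[0,0,0],42],[[0,0,0.7],[0,0,0],42],[[0,0,0.7],[0,0,0],42],[[0,0,0.5],[0,0,0],42],[[0,0,0.14],[0,0,0],42]]}}

```text
time: 22.12
tcp_pos: [0.6253, -0.1028, 0.0058]
ee_rot: [-0.001, 0.761, 0.648, -0.001]
wrist_force: [0.2, -0.7, -0.1]
width: 0.0419
```

```bash
python3 -c "
from plan import *
show()
im=env.grab_frame('side')[:,:,::-1].copy();cv2.imwrite('pics/side17.png',im);crop(im,230,150,330,250,6,'pics/s17.png')
"
```

```text
t 22.12 tcp [ 0.6253 -0.1028  0.0058] phi 1.41 z [-0.002  0.    -1.   ] F [ 0.2 -0.7 -0.1] w 0.0419 q [-0.16  0.61 -0.2   0.77 -0.   -0.  ]
```

View pics/s17.png

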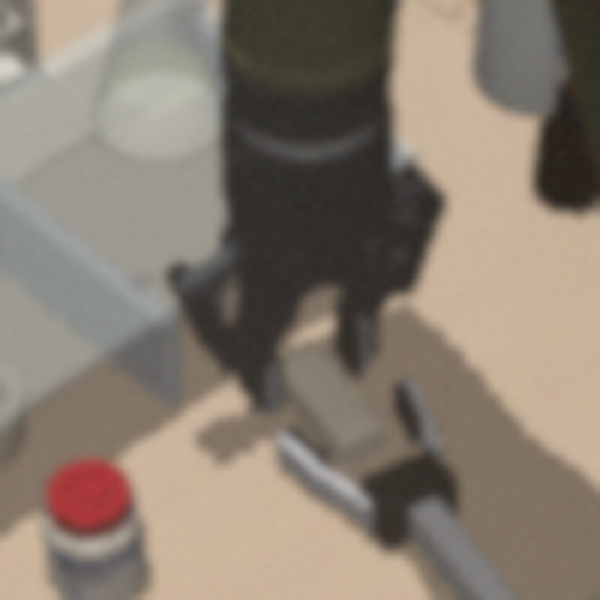

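Request:
{"name": "apply_moves", "arguments": {"series": [[[0,0,0.08],[0,0,0],36],[[0,0,0],[0,0,0],30],[[0,0,0],[0,0,0],20],[[0,0,0],[0,0,0],0],[[0,0,0],[0,0,0],0]]}}

```text
time: 22.8
tcp_pos: [0.6268, -0.1031, 0.0058]
ee_rot: [0.001, 0.761, 0.648, 0.0]
wrist_force: [-0.0, -0.4, 4.9]
width: 0.0247
```

Request:
{"name": "apply_moves", "arguments": {"series": [[[0,0,-0.2],[0,0,0],0],[[0,0,-0.5],[0,0,0],0],[[0,0,-1],[0,0,0],0],[[0,0,-1],[0,0,0],0],[[0,0,-0.5],[0,0,0],0]]}}

```text
time: 23.42
tcp_pos: [0.6271, -0.1031, 0.0871]
ee_rot: [0.001, 0.761, 0.648, 0.001]
wrist_force: [-0.9, 0.3, -0.6]
width: 0.0241
```

```bash
python3 -c "
from plan import *
show()
im=env.grab_frame('side')[:,:,::-1].copy();cv2.imwrite('pics/side18.png',im);crop(im,230,130,350,250,5,'pics/s18.png')
im=env.grab_frame('top')[:,:,::-1].copy();cv2.imwrite('pics/top18.png',im)
"
```

```text
t 23.43 tcp [ 0.6271 -0.1031  0.0871] phi 1.411 z [ 0.003 -0.    -1.   ] F [-0.9  0.3 -0.6] w 0.0241 q [-0.16  0.53 -0.1   0.94  0.   -0.  ]
```

View pics/s18.png

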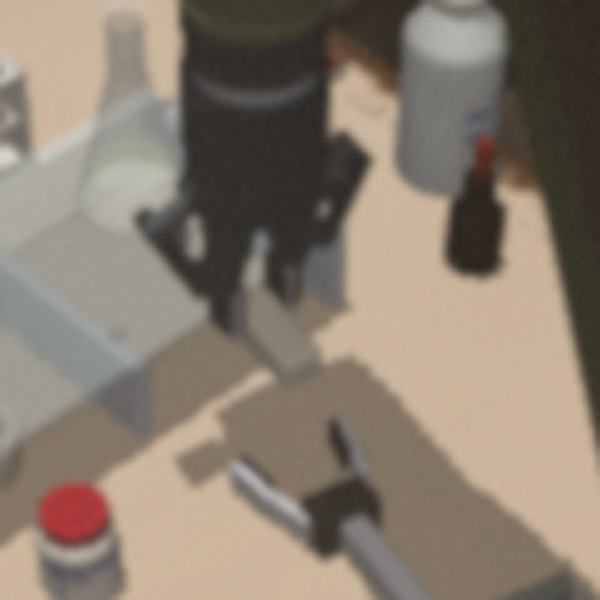

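```bash
python3 -c "
from plan import *
s=plan([.48,-.02,.115],1.5,0);s=plan([.4606,.245,.10],1.78,0,start=s);"
```

```text
[[[0.33, -0.91, -0.16], [0.0, 0.0, -0.09], 0], [[0.35, -0.9, -0.17], [0.01, 0.0, -0.08], 0], [[0.36, -0.9, -0.16], [0.0, 0.0, -0.09], 0], [[0.37, -0.89, -0.16], [0.0, 0.0, -0.08], 0], [[0.38, -0.89, -0.16], [0.01, 0.0, -0.09], 0]]
[[[0.39, -0.88, -0.16], [0.0, 0.0, -0.08], 0], [[0.4, -0.88, -0.17], [0.0, 0.0, -0.09], 0]]
[[[0.96, -0.14, 0.05], [0.0, 0.0, -0.17], 0], [[0.96, -0.11, 0.06], [0.0, 0.0, -0.17], 0], [[0.96, -0.09, 0.05], [0.0, 0.0, -0.17], 0], [[0.96, -0.07, 0.06], [0.0, 0.0, -0.17], 0], [[0.97, -0.04, 0.05], [0.0, 0.0, -0.17], 0]]
[[[0.97, -0.01, 0.06], [0.0, 0.0, -0.17], 0], [[0.96, 0.01, 0.05], [0.0, 0.0, -0.17], 0], [[0.97, 0.03, 0.06], [0.0, 0.0, -0.16], 0], [[0.96, 0.06, 0.05], [0.0, 0.0, -0.17], 0], [[0.97, 0.08, 0.06], [0.0, 0.0, -0.17], 0]]
[[[0.96, 0.11, 0.05], [0.0, 0.0, -0.17], 0]]
```

Request:
{"name": "apply_moves", "arguments": {"series": [[[0.33,-0.91,-0.2],[0,0,-0.09],0],[[0.35,-0.9,-0.2],[0,0,-0.08],0],[[0.36,-0.9,-0.2],[0,0,-0.09],0],[[0.37,-0.89,-0.16],[0,0,-0.08],0],[[0.38,-0.89,-0.16],[0,0,-0.09],0]]}}

```text
time: 24.15
tcp_pos: [0.5193, -0.0431, 0.1071]
ee_rot: [-0.001, 0.74, 0.673, -0.001]
wrist_force: [0.1, 0.2, 0.0]
width: 0.0245
```

Request:
{"name": "apply_moves", "arguments": {"series": [[[0.39,-0.88,-0.16],[0,0,-0.08],0],[[0.4,-0.88,-0.1],[0,0,-0.09],0],[[0.96,-0.14,0.05],[0,0,-0.17],0],[[0.96,-0.11,0.06],[0,0,-0.17],0],[[0.96,-0.09,0.05],[0,0,-0.17],0]]}}

```text
time: 24.78
tcp_pos: [0.4727, 0.053, 0.1097]
ee_rot: [-0.001, 0.705, 0.71, -0.001]
wrist_force: [0.9, -0.7, -0.2]
width: 0.0245
```

Request:
{"name": "apply_moves", "arguments": {"series": [[[0.96,-0.07,0.06],[0,0,-0.17],0],[[0.97,-0.04,0.05],[0,0,-0.17],0],[[0.97,-0.01,0.06],[0,0,-0.17],0],[[0.96,0.01,0.05],[0,0,-0.17],0],[[0.97,0.03,0.06],[0,0,-0.16],0]]}}

```text
time: 25.4
tcp_pos: [0.4638, 0.1734, 0.1025]
ee_rot: [-0.0, 0.659, 0.753, -0.001]
wrist_force: [-0.2, -0.2, 0.2]
width: 0.0242
```

Request:
{"name": "apply_moves", "arguments": {"series": [[[0.96,0.06,0.05],[0,0,-0.17],0],[[0.97,0.08,0.06],[0,0,-0.17],0],[[0.8,0.11,0.05],[0,0,-0.17],0],[[0,0,0],[0,0,0],0]]}}

```text
time: 25.9
tcp_pos: [0.46, 0.2423, 0.0989]
ee_rot: [-0.0, 0.629, 0.778, -0.0]
wrist_force: [0.4, -0.7, -0.7]
width: 0.0242
```

```bash
python3 -c "
from plan import *
show();s=plan([.4606,.245,.030],1.78,0)
im=env.grab_frame('side')[:,:,::-1].copy();cv2.imwrite('pics/side19.png',im);crop(im,130,200,290,400,3,'pics/s19.png')
im=env.grab_frame('top')[:,:,::-1].copy();cv2.imwrite('pics/top19.png',im);crop(im,90,180,240,300,5,'pics/t19.png')
"
```

```text
t 25.9 tcp [0.46   0.2423 0.0989] phi 1.782 z [-0.001 -0.    -1.   ] F [ 0.4 -0.7 -0.7] w 0.0242 q [ 0.48  0.35 -0.38  0.84 -0.    0.27]
[[[0.03, 0.02, 0.92], [0.0, 0.0, 0.0], 0], [[0.04, 0.01, 0.92], [0.0, 0.0, 0.01], 0], [[0.03, 0.02, 0.92], [0.0, 0.0, 0.0], 0]]
```

View pics/s19.png

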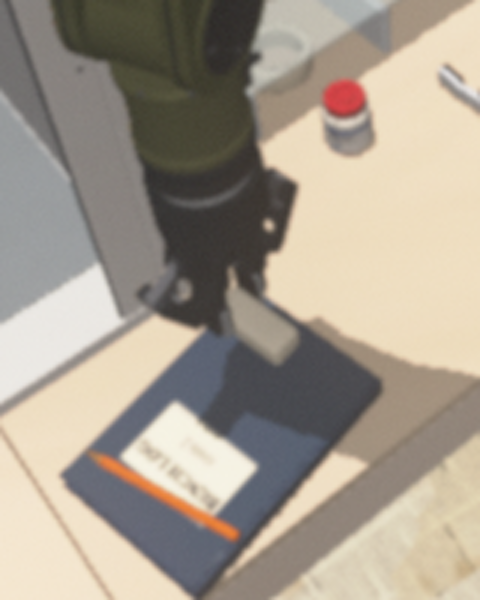

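View pics/t19.png

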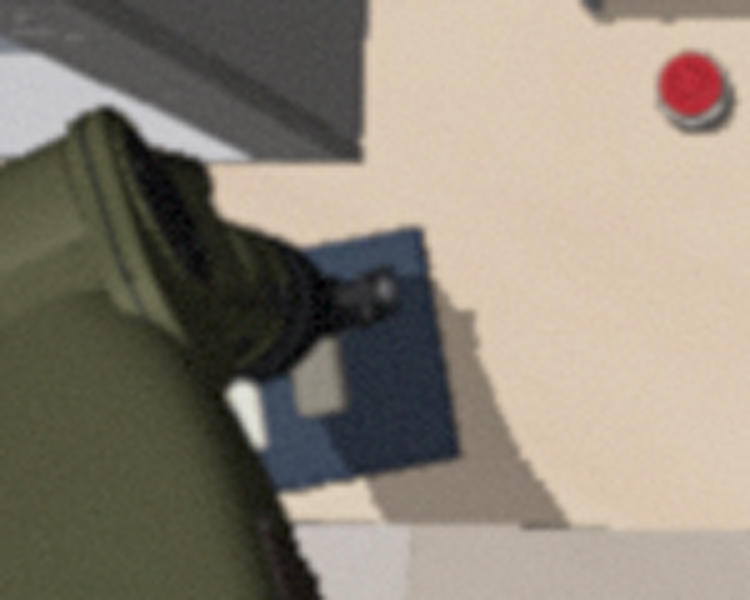

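Request:
{"name": "apply_moves", "arguments": {"series": [[[0.1,-0.47,0],[0,0,0],0],[[0,0,0.8],[0,0,0],0],[[0,0,0.9],[0,0,0],0],[[0,0,0.8],[0,0,0],0],[[0,0,0],[0,0,0],0]]}}

```text
time: 26.62
tcp_pos: [0.446, 0.2398, 0.0359]
ee_rot: [-0.001, 0.63, 0.777, -0.002]
wrist_force: [-0.2, 0.5, -0.7]
width: 0.0244
```

```bash
python3 -c "
from plan import *
show()
im=env.grab_frame('side')[:,:,::-1].copy();cv2.imwrite('pics/side20.png',im);crop(im,140,280,270,400,5,'pics/s20.png')
"
```

```text
t 26.62 tcp [0.446  0.2398 0.0359] phi 1.779 z [-0.004 -0.002 -1.   ] F [-0.2  0.5 -0.7] w 0.0244 q [ 0.49  0.4  -0.5   0.68 -0.    0.29]
```

View pics/s20.png

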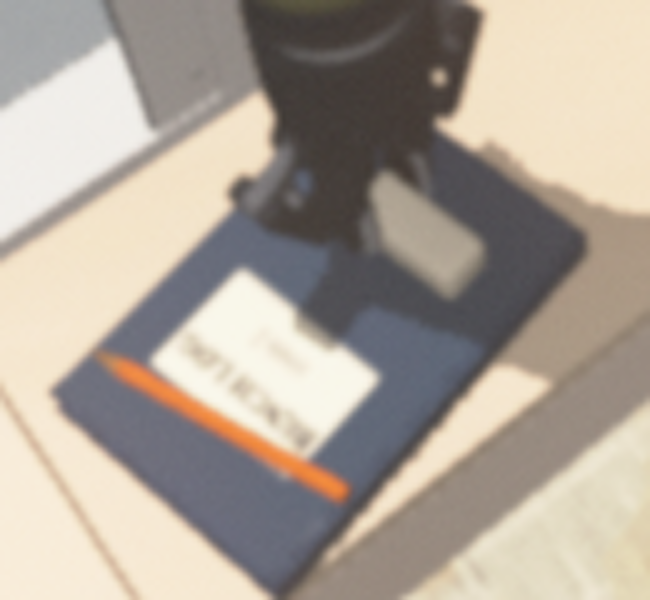

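Block is just above the cover at (430,240), well clear of the pencil at (230,430). Lower gently until contact.

Request:
{"name": "apply_moves", "arguments": {"series": [[[0,0,0.2],[0,0,0],0],[[0,0,0.1],[0,0,0],0],[[0,0,0.05],[0,0,0],0],[[0,0,0],[0,0,0],0]]}}

```text
time: 27.18
tcp_pos: [0.4483, 0.2414, 0.0284]
ee_rot: [0.0, 0.63, 0.777, 0.0]
wrist_force: [-0.3, 0.1, -0.4]
width: 0.0247
```

Request:
{"name": "apply_moves", "arguments": {"series": [[[0,0,0.06],[0,0,0],0],[[0,0,0.04],[0,0,0],0],[[0,0,0],[0,0,0],0]]}}

```text
time: 27.55
tcp_pos: [0.4481, 0.2413, 0.0257]
ee_rot: [-0.0, 0.63, 0.777, -0.0]
wrist_force: [-0.4, 0.4, -1.2]
width: 0.0245
```

Request:
{"name": "apply_moves", "arguments": {"series": [[[0,0,0.04],[0,0,0],0],[[0,0,0],[0,0,0],0]]}}

```text
time: 27.8
tcp_pos: [0.4482, 0.2413, 0.0247]
ee_rot: [-0.0, 0.63, 0.777, -0.0]
wrist_force: [-0.5, 0.5, -0.6]
width: 0.0246
```

Request:
{"name": "apply_moves", "arguments": {"series": [[[0,0,0.04],[0,0,0],0],[[0,0,0.03],[0,0,0],0],[[0,0,0],[0,0,0],0]]}}

```text
time: 28.18
tcp_pos: [0.4483, 0.2414, 0.0244]
ee_rot: [0.0, 0.63, 0.777, 0.0]
wrist_force: [-3.5, -1.2, 11.5]
width: 0.0245
```

Request:
{"name": "apply_moves", "arguments": {"series": [[[0,0,-0.04],[0,0,0],30],[[0,0,0],[0,0,0],38],[[0,0,0],[0,0,0],44],[[0,0,-0.2],[0,0,0],44],[[0,0,-0.8],[0,0,0],44]]}}

```text
time: 28.8
tcp_pos: [0.4472, 0.2408, 0.0484]
ee_rot: [-0.001, 0.63, 0.777, -0.001]
wrist_force: [0.1, 0.0, 0.2]
width: 0.0437
```

Request:
{"name": "apply_moves", "arguments": {"series": [[[0,0,-0.8],[0,0,0],44],[[-0.3,-0.6,-0.8],[0,0,0],44],[[-0.9,-0.3,-0.4],[0,0,0],44],[[-1,0,-0.2],[0,0,0],44],[[-1,0,0],[0,0,0],44]]}}

```text
time: 29.42
tcp_pos: [0.4433, 0.1579, 0.1049]
ee_rot: [0.0, 0.629, 0.777, 0.001]
wrist_force: [0.7, 0.0, -0.5]
width: 0.0443
```

Request:
{"name": "apply_moves", "arguments": {"series": [[[-1,-0.5,0],[0,0,0],44],[[-1,-0.5,0],[0,0,0],44],[[-1,-0.5,0],[0,0,0],44],[[-1,-0.5,0],[0,0,0],44],[[0,0,0],[0,0,0],44]]}}

```text
time: 30.05
tcp_pos: [0.4138, 0.0491, 0.1042]
ee_rot: [-0.0, 0.631, 0.776, -0.0]
wrist_force: [-0.5, 0.1, 0.3]
width: 0.0439
```

```bash
python3 -c "
from plan import *
show()
im=env.grab_frame('side')[:,:,::-1].copy();cv2.imwrite('pics/side21.png',im)
im=env.grab_frame('top')[:,:,::-1].copy();cv2.imwrite('pics/top21.png',im);crop(im,100,215,190,290,8,'pics/t21.png')
"
```

```text
t 30.05 tcp [0.4138 0.0491 0.1042] phi 1.777 z [-0.001 -0.    -1.   ] F [-0.5  0.1  0.3] w 0.0439 q [ 0.12  0.18 -0.61  0.78  0.   -0.09]
```

View pics/side21.png

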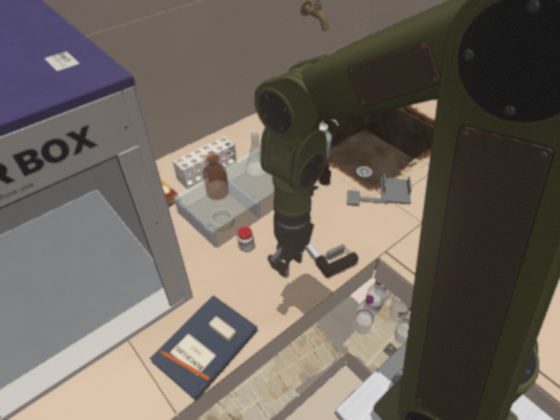

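View pics/top21.png

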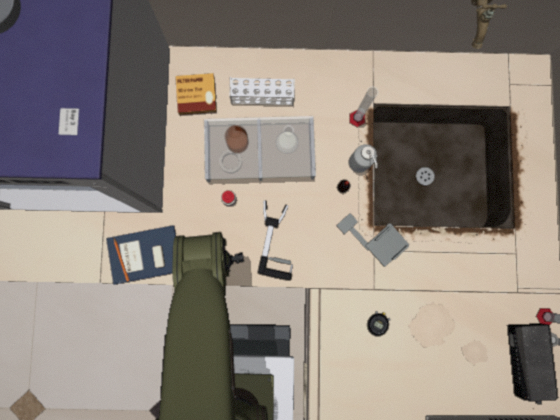

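View pics/t21.png

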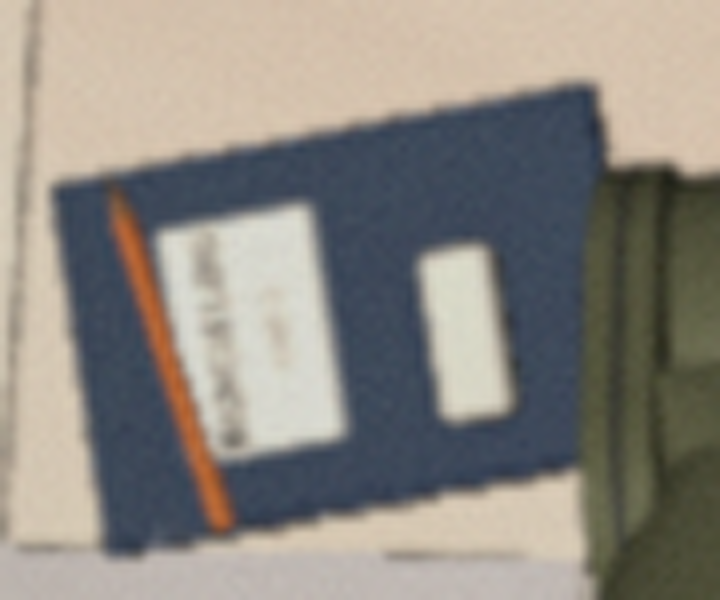

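The block lies flat on the cover around (467,335) in the crop, clear of the pencil. The reacher is flat with its jaws open and clear of the riser at (265-285,208) in the top view. The other things look unmoved. Handing in.

```bash
python3 -c "
from bench import env
print(env.sign_off())"
```

```text
the job is handed in; nothing more can be done
None
```

The job is done and handed in at about 30 s of the 70 s allowed; sign-off reports no verdict.

**What I did**
1. I lifted the reacher by the shaft out of its rest and laid it flat, jaws open, round the block in the right bay.
2. I let go, took handle and trigger together, and squeezed until the jaws met the block (44 mm over both).
3. I pulled the block about 130 mm out, roughly 17 mm clear of the riser's front, and released the trigger.
4. I gripped the block by its front half, carried it to the log book and set it down on the cover. Contact showed as about 11 N before I let go.

**Last checks (both cameras)**
- **Block:** it lies flat on the cover, well inside the edges. The log book's label is between it and the pencil, which has not moved.
- **Reacher:** it is flat on the bench with the trigger free and the jaws open, roughly 60 mm in front of the riser.
- **Other things:** jar, tape roll, bottle, flask, dropper and wash bottle look unmoved. The hand was clear of everything, with the wrist force near zero. The highest I saw was about 12 N, read only at the end of each move call.

**Disagreements**
- The camera fits sat about 4 mm to the side of the robot's own position, so I corrected the handle and block grasps for that.
- The side and top views differed by up to 9 mm on how deep the block lay under the riser. I used the middle, and the view after laying the reacher down showed the block about 12 mm ahead of the jaw midpoint, as wanted.

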